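# Size the nut sample and hang up the scoop

### The arm

A 6-joint arm with a two-finger parallel gripper is mounted at the origin on a cart in front of the work surface, level with it; the furniture and walls round the work are solid. World frame = base frame: x ahead of the robot, y to its left, z up, the work surface at z = 0. Lengths are in m, angles in degrees, forces in N, time in s.
With the tool pointing down it reaches from about 0.3 to 0.75 m from the base axis. Payload 8.5 kg.
Tool frame: the origin (TCP) lies midway between the tips of the shut fingers; the grasp point (between the pads) lies 19 mm behind it; z points along the fingers, y is the line along which they close (so a half turn about z gives the same grasp; the last joint's range is limited). The gripper opens to 85 mm and grips with 20 to 120 N. Pads are 22 mm wide; open, the fingers measure 114 mm over their backs; the gripper's body (76 mm by 85 mm) begins 54 mm behind the grasp point. The pads swing forward as they close: fully open they stand 13 mm farther back than shut.
Start: joints at [51.778, 21.807, 74.336, -0, 83.858, -12.336], TCP at [0.24, 0.495, 0.231] pointing down, gripper open.
Joint ranges: [-178.18, 178.18], [-50.72, 133.34], [12.68, 142.11], [-81.47, 261.47], [9.98, 163.14], [-165.26, 165.26]. Speed limits (degrees/s): [136.94, 136.94, 180, 180, 180, 180].

### API

Orientations are given as a 3x3 rotation matrix whose columns are the frame's x, y, z axes.
In Python, from rig import monitor, optics, close_job, models gives the robot as it stands.
- The arm moves only by the tool step_arm, never from a script. Its arguments are lists of equal length, an entry for each row: "fingers": the closure, from -1 (fully open) to 1 (shut); "travel": the shift along the tool's x, y, z scaled (see below), a list of three; "twist": the turn about the tool's z scaled (see below). In form: {"fingers": [fingers, ...], "travel": [[tx, ty, tz], ...], "twist": [twist, ...]}. A call has 1 to 10 rows; each row shifts and turns the commanded pose from where the row before left it, along the tool's axes as they then stand; what a row does not reach is not made up. The controller multiplies each number of a shift by 100 mm and each number of a turn by pi rad. A row lasts 1/8 s, in which the tool goes at most 62.5 mm and 10.7 degrees, less where a joint would pass 70% of its speed; a pose out of reach is approached as far as the arm can. A call with a number of a shift or a turn outside -1 to 1 is refused whole. A call with a gripper value outside its range is refused whole. The fingers move at their own pace and stop on an object; "force" is the grip in N (left out, the last holds). Time passes only in rows, so rows that do not move let the fingers close. It gives the time, the measured TCP pose, the force, the opening and the grip force at its end, in the units of the state.
- monitor.observe(): the state, without advancing time (a new reading comes with each control period).
- optics.get_image(name): name is "scene" or "side" or "wrist"; returns (picture, depth): 480x640x3 uint8, blue, green, red; 480x640 float32, m along the optical axis (not along the pixel's ray), 0 where there is no reading.
- optics.get_calibration(name): a dict with "vertical_fov" (degrees; the focal length in pixels is half the picture's height over the tangent of half this angle, whatever the lens; pixels are square), "cx", "cy" (the principal point, pixels), "world_from_camera" (4x4, takes a point from camera to world coordinates). Camera axes: x right, y up, looking along -z (the intrinsics and any distortion apply to the point x, -y, -z); pixel columns grow to the right and rows downward; lengths in m; the calibration is good to about 2 mm. A picture is of the moment at which its call begins: read the wrist's pose just before it. get_calibration takes no time and is no camera call; for the wrist camera it gives the pose at the moment of the call.
- close_job(): hands the job in; it is judged then, once.
Trained networks look in the newest picture that a camera, given by its name, has taken for a name from the list of things; names that differ only in an ending like _2 or _b are one class to them, and where a whole thing is asked for, a point or a joint stands for the part that bears it (a point fixed in the world has none). Each returns a list of dicts, best first, with "confidence" (0 to 1); they miss things now and then, are a little off and sometimes report something else, mostly with a low value. They report only what shows in the picture. A call takes as long as a camera call.
- models.trace(camera, query): "mask" (480x640 bool, what is visible of it) and "point" ([column, row] in pixels, amid what is visible of it).
- models.landmark_of(camera, query): "point" ([column, row] in pixels: a listed point, or the origin of a listed thing).
The state is a dict: "time_s": time; "q": joint angles; "qvel": joint speeds; "joint_efforts": joint torques, N m; "position": TCP position; "tool_rot": TCP orientation; "ft_force": force on the tool from outside, world axes, zero at the start; "wrist_torque": the same for the moment, N m; "grip_width": finger opening in m; "gripper_force": force on a finger pad.
Only numpy, scipy, OpenCV 4.12 (cv2) and the standard library are available. Lean on these libraries where they do the work, as an engineer would, in place of code of your own. Each camera call takes 0.05 s, during which the arm holds its last target. There are 200 camera calls.

### The job

Load every nut from the rack into the trough scoop, then tip them all out of its nose onto the feed end of the sloping nut sizer, so that each nut rolls down and drops into the pocket for its size. Then hang the empty scoop by its hook on the rod of the laboratory stand, so that it hangs there still. Lose no nut and leave the other things on the table where they are.

Things in the scene. Friction and masses are not known exactly. Their poses are not given: they have to be found in the camera images.
- scoop: Steel trough scoop, open on top: 166 mm long (x, nose at +x), 46 mm wide over its parallel side walls, walls 38 mm high, 3 mm thick. Origin under the middle of its flat underside. Floor 3 mm up, flat from x = -81 to +37 mm, then rising at 16 degrees to the open nose. Grip it across the outer walls near x = 0. About 0.16 kg, centre of weight near x = -8, z = 30 mm.
- scoop_nose (a point): Middle of the scoop's nose edge, 83 mm ahead of and 16 mm above its origin, axes as the scoop's. Nuts roll out here only when the scoop is tipped nose-down well past 16 degrees; it begins at about 20 degrees; 35 to 42 empties it.
- scoop_hook (a point): Inside top of the hook at the scoop's back, x = -95, z = +122 mm in its frame. A 6 mm round stem rises at x = -80 mm, bends backwards (top 128 mm up) and down to a tip at x = -110, z = 92 mm, so the hook opens downward, 24 mm wide inside. A rod in the hook lies just under this point; hung freely the scoop leans about 40 degrees nose-down.
- sizer: Nut sizer, fixed, 275 mm long, origin under its centre: a steel tray 39 mm wide inside slopes down at 16 degrees along its +x, over three pockets with clear sides. The slot along its middle is 14 mm wide from x = -125 to -53 mm, 24 to x = +6, 32 to +66, then the whole width; a nut drops where the slot is wider than it. Slot edges 130 mm above the table at the top end, 58 mm at the bottom.
- feed (a point): Middle of the slot in the feed end of the sizer (x = -99, z = 122 mm in its frame, same axes): tip the nuts out 15 to 25 mm above here, slowly, the scoop's nose pointing downhill (+x). The feed's sides flare out to 80 mm apart 29 mm above the slot edges; a low wall closes its top end, up to 142 mm above the table.
- pocket_small (a point): Centre of the floor of the small nuts' pocket, 46 mm above the table (axes as the sizer's). Pocket 60 mm long (x), 64 mm wide (y).
- pocket_medium (a point): Centre of the floor of the medium nuts' pocket, 27 mm above the table; same size and axes.
- pocket_large (a point): Centre of the floor of the large nuts' pocket, 9 mm above the table; same size and axes.
- nut_rack: Low wooden rack, fixed, 50 mm (x) by 245 mm (y), top 16 mm above the table, with five 14 mm square seats in a row along its y at -96, -48, 0, 48, 96 mm. Origin: centre of the underside.
- stand: Laboratory stand, fixed: dark base plate 150 by 100 mm; 12 mm post at its x = +65 mm, 302 mm high; a level rod 8 mm thick, 260 mm above the table, runs from the post along -x to a 14 mm collar at x = -60 to -55 mm. Origin on the table under the middle of the rod.
- rod_mid (a point): Middle of the rod's free length, on its axis; x along the rod towards the post, y across it, z up. The hook may go anywhere from x = -50 to +45 mm.
- nut_small_1: A small hard round nut in its shell, a ball 20 mm across, 10 g; origin at its centre. Lies in a seat of the rack at the start, if it is there at all; it rolls easily.
- nut_small_2: A small hard round nut in its shell, a ball 20 mm across, 10 g; origin at its centre. Lies in a seat of the rack at the start, if it is there at all; it rolls easily.
- nut_medium_1: A medium hard round nut in its shell, a ball 28 mm across, 14 g; origin at its centre. Lies in a seat of the rack at the start, if it is there at all; it rolls easily.
- nut_medium_2: A medium hard round nut in its shell, a ball 28 mm across, 14 g; origin at its centre. Lies in a seat of the rack at the start, if it is there at all; it rolls easily.
- nut_large: A large hard round nut in its shell, a ball 36 mm across, 22 g; origin at its centre. Lies in a seat of the rack at the start, if it is there at all; it rolls easily.
- honey_jar: Honey jar without lid, 69 mm across, 88 mm high; a bystander to leave alone. Origin: centre of the underside.
- marker: White marker pen, 135 mm, lying; a bystander to leave alone. Origin: centre of the underside.
- label_box: Small carton of labels 54 x 78 x 28 mm; a bystander to leave alone. Origin: centre of the underside.
- petri_1: Petri dish, 95 mm across, 16 mm high; a bystander to leave alone. Origin: centre of the underside.

How it is judged (in metres and radians):
On the way, in this order (a step that is already met when the one before it is completed fails the run):
1. All the nuts lie in the scoop together (x of nut_small_1 in the frame of scoop between -0.083 and 0.085 m and y of nut_small_1 in the frame of scoop between -0.023 and 0.023 m and z of nut_small_1 in the frame of scoop between 0.005 and 0.048 m and x of nut_small_2 in the frame of scoop between -0.083 and 0.085 m and y of nut_small_2 in the frame of scoop between -0.023 and 0.023 m and z of nut_small_2 in the frame of scoop between 0.005 and 0.048 m and x of nut_medium_1 in the frame of scoop between -0.083 and 0.085 m and y of nut_medium_1 in the frame of scoop between -0.023 and 0.023 m and z of nut_medium_1 in the frame of scoop between 0.005 and 0.048 m and x of nut_medium_2 in the frame of scoop between -0.083 and 0.085 m and y of nut_medium_2 in the frame of scoop between -0.023 and 0.023 m and z of nut_medium_2 in the frame of scoop between 0.005 and 0.048 m and x of nut_large in the frame of scoop between -0.083 and 0.085 m and y of nut_large in the frame of scoop between -0.023 and 0.023 m and z of nut_large in the frame of scoop between 0.005 and 0.048 m), for 0.2 s.
2. The scoop is tipped (over 11 degrees) with its nose over the feed end of the sizer (angle between scoop's own z axis and vertical above 0.2 rad and horizontal distance between scoop_nose and feed below 0.05 m and z of scoop_nose in the frame of feed above 0 m), for 0.1 s.
3. Every nut lies in the pocket for its size (x of nut_small_1 in the frame of pocket_small between -0.0305 and 0.0305 m and y of nut_small_1 in the frame of pocket_small between -0.033 and 0.033 m and z of nut_small_1 in the frame of pocket_small between 0 and 0.05 m and linear speed of each of nut_small_1, nut_small_2, nut_medium_1, nut_medium_2, nut_large below 0.05 m/s and x of nut_small_2 in the frame of pocket_small between -0.0305 and 0.0305 m and y of nut_small_2 in the frame of pocket_small between -0.033 and 0.033 m and z of nut_small_2 in the frame of pocket_small between 0 and 0.05 m and x of nut_medium_1 in the frame of pocket_medium between -0.0305 and 0.0305 m and y of nut_medium_1 in the frame of pocket_medium between -0.033 and 0.033 m and z of nut_medium_1 in the frame of pocket_medium between 0 and 0.05 m and x of nut_medium_2 in the frame of pocket_medium between -0.0305 and 0.0305 m and y of nut_medium_2 in the frame of pocket_medium between -0.033 and 0.033 m and z of nut_medium_2 in the frame of pocket_medium between 0 and 0.05 m and x of nut_large in the frame of pocket_large between -0.0305 and 0.0305 m and y of nut_large in the frame of pocket_large between -0.033 and 0.033 m and z of nut_large in the frame of pocket_large between 0 and 0.05 m), for 0.2 s.
At the end, for the whole second after the job is handed in: Every nut lies at rest in the pocket of the sizer for its size (centre within the pocket's 60 x 64 mm, less than 50 mm above its floor); the scoop hangs by its hook on the rod (hook within 20 mm across the rod and on the free length of the rod) and hangs still, below 0.05 m/s and 0.3 rad/s (all of step 3 and x of scoop_hook in the frame of rod_mid between -0.055 and 0.05 m and y of scoop_hook in the frame of rod_mid between -0.02 and 0.02 m and z of scoop_hook in the frame of rod_mid between -0.005 and 0.02 m and linear speed of scoop below 0.05 m/s and angular speed of scoop below 0.3 rad/s and contact force between scoop and stand above 0.3 N); the robot touches nothing.
It fails at once if A nut is lost off the table (height (world z) of any of nut_small_1, nut_small_2, nut_medium_1, nut_medium_2, nut_large below -0.05 m).
It fails at once if A bystander (honey jar, marker, label box, petri dish) is moved more than 30 mm (distance of any of honey_jar, marker, label_box, petri_1 from where it was at the start of the episode above 0.03 m).
Of nut_small_1, nut_small_2, nut_medium_1, nut_medium_2, nut_large only 3 to 5 are there at a start; the rules pass over those that are not, and their reading is None.
At some moment in a run one of scoop may be knocked a few centimetres aside while the robot is not near it.
It also fails if it takes over 192 s, if anything falls off the work surface, if the arm or the gripper's body presses on something with over 40 N, if the wrist force passes 120 N, or if a joint passes its speed limit or range.

## Working session

There is one attempt and no reset: what is moved stays moved. The work goes in short steps, Python scripts to look and compute and a tool call to move; the robot and the scene stay as the last step left them, time stands still between calls to the robot, and variables do not carry over. Pictures are saved under pics/ and viewed, at most 14 in all, crops included, and the job is handed in when it is done.

Besides the shell and the picture viewer there is one more tool, called by a JSON object that holds its "api" and its "payload", one argument or row to a line. step_arm: Moves the arm, as the interface text tells. Its arguments: {"type":"object","properties":{"fingers":{"type":"array","items":{"type":"number"}},"travel":{"type":"array","items":{"type":"array","items":{"type":"number"}}},"twist":{"type":"array","items":{"type":"number"}},"force":{"type":"number"}},"required":["fingers","travel","twist"]}

```bash
ls; mkdir -p pics; cat > h.py <<'E'
import numpy as np, cv2
from rig import monitor, optics, close_job, models
def cal(n):
    c=optics.get_calibration(n); f=240/np.tan(np.radians(c["vertical_fov"])/2); return f,c["cx"],c["cy"],np.array(c["world_from_camera"]),c
def ray(n,p,C=None):
    f,cx,cy,T,c=C or cal(n)
    d=np.array([(p[0]-cx)/f,-(p[1]-cy)/f,-1.0]); return T[:3,3],T[:3,:3]@d
def atz(n,p,z,C=None):
    o,d=ray(n,p,C); return o+d*(z-o[2])/d[2]
def atd(n,p,dep,C=None):
    o,d=ray(n,p,C); return o+d*dep
def cloud(n,dep,mask,C=None):
    f,cx,cy,T,c=C or cal(n)
    v,u=np.nonzero(mask&(dep>0)); d=dep[v,u]
    P=np.stack([(u-cx)/f*d,-(v-cy)/f*d,-d],1); return P@T[:3,:3].T+T[:3,3]
def proj(n,P,C=None):
    f,cx,cy,T,c=C or cal(n)
    q=T[:3,:3].T@(np.array(P)-T[:3,3]); return np.array([cx-f*q[0]/q[2],cy+f*q[1]/q[2]])
E
python3 - <<'E'
from h import *
s=monitor.observe(); print(s)
for n in ("scene","side","wrist"):
    im,d=optics.get_image(n); cv2.imwrite(f"pics/{n}0.png",im); np.save(f"{n}0.npy",d)
    C=cal(n); print(n,C[0],C[1],C[2],C[3].round(3).tolist(),[k for k in C[4]])
    for q in ("scoop","scoop_nose","scoop_hook","sizer","feed","pocket_large","nut_rack","stand","rod_mid","nut_small_1","nut_medium_1","nut_large","honey_jar","marker","label_box","petri_1"):
        r=models.landmark_of(n,q)
        print(q,[(np.round(x["point"]).tolist(),round(x["confidence"],2)) for x in r[:4]]) if n!="wrist" else None
E
```

```text
pics
{'time_s': 0.0, 'q': array([ 5.17791970e+01,  2.18402865e+01,  7.43844547e+01, -5.31654320e-04,
        8.38583507e+01, -1.23364784e+01]), 'qvel': array([-0.04770467,  0.03888484, -0.07785314,  0.05735073,  0.00053053,
       -0.01622742]), 'joint_efforts': array([ 2.05800541e-03, -4.48448753e+01, -2.31285059e+01, -8.98185863e-05,
        4.72225467e-03,  6.05884316e-05]), 'position': array([0.23993009, 0.49458151, 0.23072014]), 'tool_rot': array([[-8.99677552e-01,  4.36554133e-01, -8.89998028e-04],
       [ 4.36554936e-01,  8.99676873e-01, -1.14505301e-03],
       [ 3.00833018e-04, -1.41871152e-03, -9.99998948e-01]]), 'ft_force': array([-0.49834145, -0.01122705, -0.65694182]), 'wrist_torque': array([-0.0175333 , -0.03199495, -0.02868534]), 'gripper_force': 0.0, 'grip_width': 0.08544948357109461}
scene 451.7648709042154 312.43709587800214 239.26594231104554 [[0.45, 0.405, -0.796, -0.337], [-0.893, 0.215, -0.396, -0.506], [0.011, 0.889, 0.459, 0.686], [0.0, 0.0, 0.0, 1.0]] ['vertical_fov', 'cx', 'cy', 'world_from_camera']
scoop [([244.0, 302.0], 0.66)]
scoop_nose [([274.0, 303.0]
[... 1023 characters left out ...]
.48)]
sizer [([307.0, 256.0], 0.68)]
feed [([297.0, 238.0], 0.6), ([339.0, 301.0], 0.55), ([258.0, 323.0], 0.42)]
pocket_large [([315.0, 240.0], 0.95)]
nut_rack [([379.0, 270.0], 0.66)]
stand [([288.0, 380.0], 0.9), ([308.0, 247.0], 0.19)]
rod_mid [([286.0, 278.0], 0.84)]
nut_small_1 []
nut_medium_1 [([376.0, 268.0], 0.61), ([365.0, 273.0], 0.59)]
nut_large []
honey_jar [([365.0, 275.0], 0.56)]
marker [([348.0, 268.0], 0.42)]
label_box []
petri_1 [([255.0, 323.0], 0.62)]
wrist 334.3679001826711 319.2630884091632 237.98115744398788 [[0.436, -0.857, -0.275, 0.171], [0.9, 0.416, 0.132, 0.529], [0.001, -0.305, 0.952, 0.374], [0.0, 0.0, 0.0, 1.0]] ['vertical_fov', 'cx', 'cy', 'world_from_camera']
```

View pics/scene0.png

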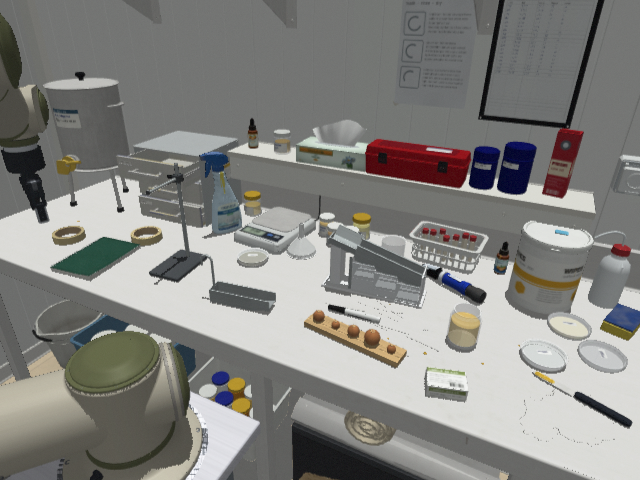

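View pics/side0.png

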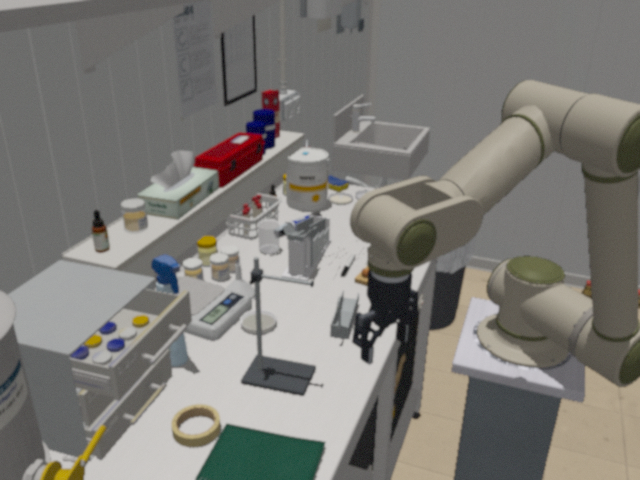

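```bash
python3 - <<'E'
from h import *
C=cal("scene")
for n,p,z in [("scoop",(244,302),0),("nose",(274,303),.016),("hook",(206,253),.122),("sizer",(374,288),0),("feed",(338,243),.122),("plarge",(408,296),.009),("rack",(348,338),0),("stand",(177,269),0),("rod",(163,186),.26),("m1",(316,316),.02),("s1",(336,324),.016),("m2",(356,332),.02),("L",(373,338),.027),("s2",(392,347),.016),("jar",(460,338),0),("marker",(354,313),0),("box",(446,387),0),("petri",(255,256),0)]:
    print(n,atz("scene",p,z,C).round(3))
C=cal("side")
for n,p,z in [("rod",(286,278),.26),("feed",(297,238),.122),("plarge",(315,240),.009),("stand",(288,380),0),("petri",(255,323),0),("scoop",(346,320),0)]: print("side",n,atz("side",p,z,C).round(3))
E
```

```text
scoop [0.452 0.082 0.   ]
nose [ 0.465 -0.001  0.016]
hook [0.445 0.186 0.122]
sizer [ 0.672 -0.195  0.   ]
feed [ 0.654 -0.09   0.122]
plarge [ 0.665 -0.292  0.009]
rack [ 0.445 -0.214  0.   ]
stand [0.499 0.349 0.   ]
rod [0.49  0.347 0.26 ]
m1 [ 0.461 -0.122  0.02 ]
s1 [ 0.46  -0.175  0.016]
m2 [ 0.45 -0.23  0.02]
L [ 0.44  -0.275  0.027]
s2 [ 0.443 -0.319  0.016]
jar [ 0.566 -0.446  0.   ]
marker [ 0.541 -0.19   0.   ]
box [ 0.396 -0.45   0.   ]
petri [0.67  0.191 0.   ]
side rod [0.494 0.35  0.26 ]
side feed [ 0.652 -0.085  0.122]
side plarge [ 0.679 -0.302  0.009]
side stand [0.487 0.362 0.   ]
side petri [0.657 0.187 0.   ]
side scoop [0.441 0.086 0.   ]
```

```bash
cat >> h.py <<'E'
import json
def plan(wps,f=-1,cap=.5,tcap=.055,force=None,s=None):
    """wps: list of (x,y,z,yaw_deg or None[,fingers[,cap[,extra still rows]]]); prints move rows"""
    s=s or monitor.observe(); p=np.array(s["position"]); R=np.array(s["tool_rot"]); a=np.arctan2(R[1,1],R[0,1])
    T=[];W=[];F=[]
    for w in wps:
        if len(w)>4 and w[4] is not None: f=w[4]
        c=w[5] if len(w)>5 and w[5] else cap
        g=np.array(w[:3]); ga=a if w[3] is None else np.radians(w[3])
        ga=a+(ga-a+np.pi)%(2*np.pi)-np.pi
        n=max(1,int(np.ceil(np.linalg.norm(g-p)*10/c-1e-6)),int(np.ceil(abs(ga-a)/np.pi/tcap-1e-6)))
        for i in range(n):
            d=(g-p)/(n-i)*10
            x=np.array([-np.sin(a),np.cos(a),0]);y=np.array([np.cos(a),np.sin(a),0])
            t=np.round([d@x,d@y,-d[2]],3); w_=round(-(ga-a)/(n-i)/np.pi,4)
            p=p+(t[0]*x+t[1]*y+np.array([0,0,-t[2]]))/10; a-=w_*np.pi
            T.append(t.tolist());W.append(w_);F.append(f)
        for _ in range(w[6] if len(w)>6 else 0): T.append([0,0,0]);W.append(0);F.append(f)
    for i in range(0,len(T),10): print(json.dumps({"fingers":F[i:i+10],"travel":T[i:i+10],"twist":W[i:i+10]}).replace(" ",""))
    print("rows",len(T),"end",p.round(4),np.degrees(a).round(1))
E
python3 -c "
from h import *
plan([(.45,.10,.32,0)])"
```

```text
{"fingers":[-1,-1,-1,-1,-1,-1,-1,-1,-1,-1],"travel":[[-0.361,-0.264,-0.089],[-0.388,-0.222,-0.089],[-0.411,-0.177,-0.089],[-0.428,-0.13,-0.089],[-0.44,-0.081,-0.088],[-0.446,-0.032,-0.089],[-0.447,0.018,-0.088],[-0.442,0.068,-0.089],[-0.431,0.117,-0.088],[-0.415,0.165,-0.089]],"twist":[0.0356,0.0356,0.0356,0.0356,0.0356,0.0356,0.0356,0.0357,0.0356,0.0357]}
rows 10 end [0.45 0.1  0.32] -0.0
```

{"api": "step_arm", "payload": {
  "fingers": [-1,-1,-1,-1,-1,-1,-1,-1,-1,-1],
  "travel": [
    [-0.361,-0.264,-0.089],
    [-0.388,-0.222,-0.089],
    [-0.411,-0.177,-0.089],
    [-0.428,-0.13,-0.089],
    [-0.44,-0.081,-0.088],
    [-0.446,-0.032,-0.089],
    [-0.447,0.018,-0.088],
    [-0.442,0.068,-0.089],
    [-0.431,0.117,-0.088],
    [-0.415,0.165,-0.089]
  ],
  "twist": [0.0356,0.0356,0.0356,0.0356,0.0356,0.0356,0.0356,0.0357,0.0356,0.0357]
}}

```text
time_s: 3.8
position: [0.4505, 0.0986, 0.3205]
tool_rot: [[0.004, 1.0, 0.0], [1.0, -0.004, 0.0], [0.0, 0.0, -1.0]]
ft_force: [-0.3, 0.7, -0.5]
grip_width: 0.0856
gripper_force: 0.0
```

```bash
python3 - <<'E'
from h import *
s=monitor.observe(); print(s["position"],s["time_s"])
C=cal("wrist"); im,d=optics.get_image("wrist"); cv2.imwrite("pics/w1.png",im); np.savez("w1.npz",d=d,im=im,T=C[3])
print(C[3][:3,3])
for q in ("scoop","scoop_nose","scoop_hook"):
    for r in models.landmark_of("wrist",q)[:2]:
        z={"scoop":0,"scoop_nose":.016,"scoop_hook":.122}[q]
        print(q,np.round(r["point"]),round(r["confidence"],2),atz("wrist",r["point"],z,C).round(4))
r=models.trace("wrist","scoop")[0]; P=cloud("wrist",d,r["mask"],C)
np.save("scoop_cloud.npy",P)
print(P.shape,np.percentile(P,[1,50,99],axis=0).round(3))
w=P[(P[:,2]>.033)&(P[:,2]<.042)]
if len(w)>20: print("rim",len(w),cv2.minAreaRect((w[:,:2]*1000).astype(np.float32)))
h=P[P[:,2]>.06]; print("stem",len(h),np.percentile(h,[2,50,98],axis=0).round(3) if len(h) else 0)
E
```

```text
[0.45047519 0.09860831 0.32046681] 3.8
[0.45236509 0.17735829 0.46321105]
scoop [313. 197.] 0.8 [0.4436 0.0888 0.    ]
scoop_nose [326. 256.] 0.7 [0.4612 0.0066 0.016 ]
scoop_hook [301. 128.] 0.69 [0.4343 0.1805 0.122 ]
(4685, 3) [[ 0.417  0.004 -0.001]
 [ 0.446  0.095  0.004]
 [ 0.479  0.191  0.126]]
rim 701 ((448.1573486328125, 86.88591003417969), (46.00455093383789, 167.2983856201172), 8.269999504089355)
stem 236 [[0.43  0.164 0.09 ]
 [0.435 0.18  0.124]
 [0.439 0.197 0.128]]
```

View pics/w1.png

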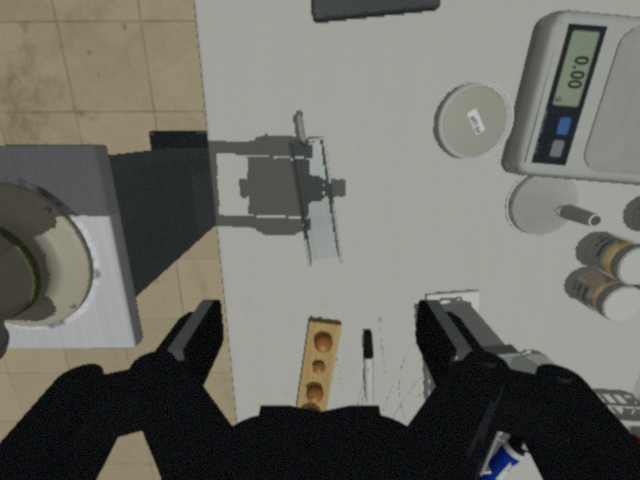

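```bash
python3 -c "
from h import *
plan([(.4366,.1661,.2,8.3),(.4366,.1661,.069,8.3,-1,.4),(.4366,.1661,.069,8.3,1,None,6)])"
```

```text
{"fingers":[-1,-1,-1,-1,-1,-1,-1,1,1,1],"travel":[[0.219,-0.044,0.399],[0.221,-0.033,0.4],[0.223,-0.022,0.399],[0.0,0.0,0.328],[0.0,0.0,0.327],[0.0,0.0,0.328],[0.0,0.0,0.327],[0.0,0.0,0.0],[0,0,0],[0,0,0]],"twist":[-0.0153,-0.0153,-0.0153,-0.0,-0.0,-0.0,-0.0,-0.0,0,0]}
{"fingers":[1,1,1,1],"travel":[[0,0,0],[0,0,0],[0,0,0],[0,0,0]],"twist":[0,0,0,0]}
rows 14 end [0.4366 0.1661 0.069 ] 8.3
```

{"api": "step_arm", "payload": {
  "fingers": [-1,-1,-1,-1,-1,-1,-1,1,1,1],
  "travel": [
    [0.219,-0.044,0.399],
    [0.221,-0.033,0.4],
    [0.223,-0.022,0.399],
    [0,0,0.328],
    [0,0,0.327],
    [0,0,0.328],
    [0,0,0.327],
    [0,0,0],
    [0,0,0],
    [0,0,0]
  ],
  "twist": [-0.0153,-0.0153,-0.0153,0,0,0,0,0,0,0],
  "force": 20
}}

```text
time_s: 5.3
position: [0.4374, 0.1661, 0.0705]
tool_rot: [[-0.144, 0.99, 0.002], [0.99, 0.144, 0.0], [-0.0, 0.002, -1.0]]
ft_force: [1.0, -0.1, 0.4]
grip_width: 0.0323
gripper_force: 0.0
```

{"api": "step_arm", "payload": {
  "fingers": [1,1,1,1,1,1,1,1,1,1],
  "travel": [
    [0,0,0],
    [0,0,0],
    [0,0,0],
    [0,0,-0.05],
    [0,0,-0.05],
    [0,0,-0.05],
    [0,0,-0.05],
    [0,0,-0.05],
    [0,0,-0.05],
    [0,0,0]
  ],
  "twist": [0,0,0,0,0,0,0,0,0,0]
}}

```text
time_s: 6.55
position: [0.4371, 0.1658, 0.0996]
tool_rot: [[-0.144, 0.99, 0.001], [0.99, 0.144, 0.0], [-0.0, 0.001, -1.0]]
ft_force: [0.6, 0.0, -1.8]
grip_width: 0.005
gripper_force: 22.0
```

```bash
python3 - <<'E'
from h import *
s=monitor.observe(); print(s["position"],s["time_s"],s["ft_force"],s["wrist_torque"],s["grip_width"])
for n in ("side","wrist"):
    C=cal(n); im,d=optics.get_image(n); cv2.imwrite(f"pics/{n}2.png",im)
    r=models.trace(n,"scoop")
    if r:
        P=cloud(n,d,r[0]["mask"],C); print(n,len(P))
        for y in np.arange(0,.2,.02):
            q=P[(abs(P[:,1]-y)<.01)]
            if len(q)>5: print(round(y,2),len(q),np.percentile(q[:,2],[5,50,95]).round(3))
im=cv2.imread("pics/side2.png")[220:400,260:440]; cv2.imwrite("pics/side2c.png",cv2.resize(im,None,fx=3,fy=3))
E
```

```text
[0.43709629 0.16582196 0.09958854] 6.55 [ 0.63481501  0.0101131  -1.81812569] [ 0.07432743  0.02503452 -0.05099147] 0.005042950429701986
wrist 11934
```

View pics/side2c.png

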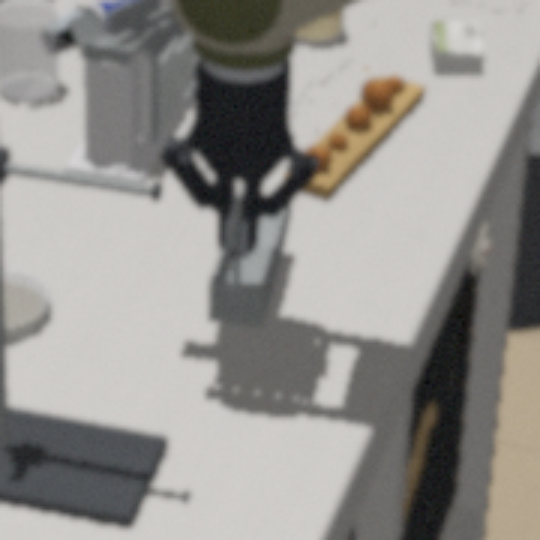

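```bash
cat >> h.py <<'E'
def tilt(n="scene",pic=None,box=None):
    s=monitor.observe(); C=cal(n); im,d=optics.get_image(n)
    if pic: 
        b=box or (180,440,150,420); c=im[b[0]:b[1],b[2]:b[3]]; cv2.imwrite(pic,cv2.resize(c,None,fx=2,fy=2))
    print("t",round(s["time_s"],2),"tcp",s["position"].round(4),"F",s["ft_force"].round(2),"M",s["wrist_torque"].round(3),"w",round(s["grip_width"],4))
    for q in ("scoop_nose","scoop_hook"):
        for r in models.landmark_of(n,q)[:1]: print(q,np.round(r["point"],1),round(r["confidence"],2))
    r=models.trace(n,"scoop")
    if r: return cloud(n,d,r[0]["mask"],C)
E
python3 - <<'E'
from h import *
P=tilt("scene","pics/sc3.png")
print(len(P))
h=np.radians(-81.7); x=(P[:,:2]-[.4482,.0869])@[np.cos(h),np.sin(h)]
for c in range(-80,90,20):
    q=P[abs(x-c/1000)<.01]
    if len(q)>5: print(c,len(q),np.percentile(q[:,2],[5,50,95]).round(3))
C=cal("scene")
for z in(0,.03): print(proj("scene",[.4482+.083*np.cos(h),.0869+.083*np.sin(h),z+.016],C))
E
```

```text
t 6.75 tcp [0.4368 0.1658 0.0991] F [-0.35 -0.47 -1.13] M [ 0.099  0.03  -0.023] w 0.0047
scoop_nose [365.1 271.3] 0.48
1395
-80 113 [0.039 0.058 0.071]
-60 161 [0.033 0.05  0.067]
-40 163 [0.031 0.05  0.065]
-20 165 [0.029 0.05  0.066]
0 159 [0.032 0.051 0.066]
20 166 [0.032 0.05  0.066]
40 165 [0.033 0.05  0.065]
60 160 [0.037 0.052 0.066]
80 142 [0.041 0.05  0.065]
[270.98943252 303.40212008]
[270.61742477 293.52067444]
```

View pics/sc3.png

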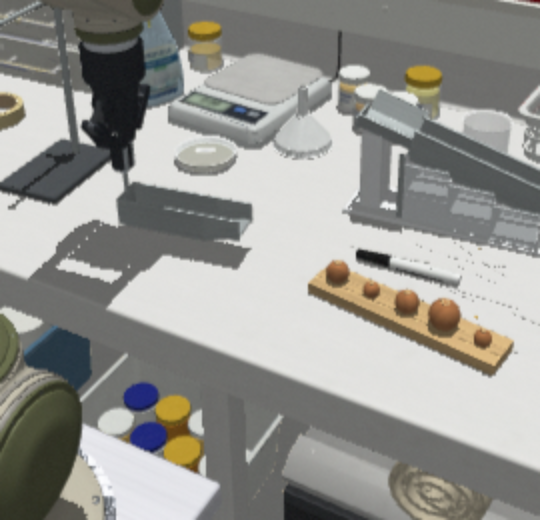

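{"api": "step_arm", "payload": {
  "fingers": [0.88,0.88],
  "travel": [
    [0,0,0],
    [0,0,0]
  ],
  "twist": [0,0]
}}

```text
time_s: 7.2
position: [0.4369, 0.1658, 0.0992]
tool_rot: [[-0.144, 0.99, -0.0], [0.99, 0.144, -0.0], [0.0, -0.0, -1.0]]
ft_force: [0.1, -0.3, -0.7]
grip_width: 0.0052
gripper_force: 21.1
```

{"api": "step_arm", "payload": {
  "fingers": [0.87,0.87],
  "travel": [
    [0,0,0],
    [0,0,0]
  ],
  "twist": [0,0]
}}

```text
time_s: 7.45
position: [0.4369, 0.1658, 0.0992]
tool_rot: [[-0.144, 0.99, 0.0], [0.99, 0.144, -0.0], [-0.0, 0.0, -1.0]]
ft_force: [0.1, -0.4, -1.6]
grip_width: 0.0056
gripper_force: 9.4
```

{"api": "step_arm", "payload": {
  "fingers": [0.86,0.86],
  "travel": [
    [0,0,0],
    [0,0,0]
  ],
  "twist": [0,0]
}}

```text
time_s: 7.7
position: [0.437, 0.1658, 0.0993]
tool_rot: [[-0.144, 0.99, 0.0], [0.99, 0.144, 0.0], [-0.0, 0.0, -1.0]]
ft_force: [-0.2, -0.6, 0.1]
grip_width: 0.0058
gripper_force: 0.8
```

```bash
cat >> h.py <<'E'
def prof(P,c=(.4482,.0869),hd=-81.7):
    h=np.radians(hd); x=(P[:,:2]-c)@[np.cos(h),np.sin(h)]
    for k in range(-120,100,20):
        q=P[abs(x-k/1000)<.01]
        if len(q)>5: print(k,len(q),np.percentile(q[:,2],[5,50,95]).round(3))
E
python3 - <<'E'
from h import *
prof(tilt("scene","pics/sc4.png"))
E
```

```text
t 7.7 tcp [0.437  0.1658 0.0993] F [-0.18 -0.59  0.05] M [ 0.022  0.071 -0.043] w 0.0058
scoop_nose [270.3 303.7] 0.78
-80 198 [0.018 0.039 0.071]
-60 171 [0.013 0.031 0.048]
-40 162 [0.013 0.029 0.046]
-20 164 [0.009 0.027 0.043]
0 170 [0.009 0.025 0.041]
20 169 [0.004 0.023 0.038]
40 164 [0.004 0.021 0.036]
60 161 [0.006 0.019 0.033]
80 69 [0.007 0.017 0.031]
```

{"api": "step_arm", "payload": {
  "fingers": [0.865,0.865,0.865,0.865,0.865,0.865,0.865,0.865,0.865,0.865],
  "travel": [
    [-0.06,0,-0.08],
    [-0.06,0,-0.08],
    [-0.06,0,-0.08],
    [-0.07,0,-0.07],
    [-0.07,0,-0.07],
    [-0.07,0,-0.06],
    [-0.07,0,-0.06],
    [-0.08,0,-0.05],
    [-0.08,0,-0.05],
    [-0.08,0,-0.05]
  ],
  "twist": [0,0,0,0,0,0,0,0,0,0]
}}

```text
time_s: 9.15
position: [0.447, 0.096, 0.1645]
tool_rot: [[-0.144, 0.99, -0.0], [0.99, 0.144, 0.0], [0.0, -0.0, -1.0]]
ft_force: [-0.0, -0.0, -0.6]
grip_width: 0.0055
gripper_force: 3.2
```

```bash
python3 - <<'E'
from h import *
prof(tilt("scene","pics/sc5.png"))
E
```

```text
t 9.15 tcp [0.447  0.096  0.1645] F [-0.03 -0.05 -0.57] M [ 0.084  0.018 -0.068] w 0.0055
scoop_nose [282.  299.3] 0.83
scoop_hook [351.6 313.4] 0.51
-40 109 [0.084 0.101 0.119]
-20 204 [0.077 0.097 0.119]
0 205 [0.07  0.09  0.108]
20 196 [0.061 0.082 0.099]
40 203 [0.053 0.073 0.091]
60 190 [0.047 0.066 0.083]
80 193 [0.041 0.058 0.076]
```

View pics/sc5.png

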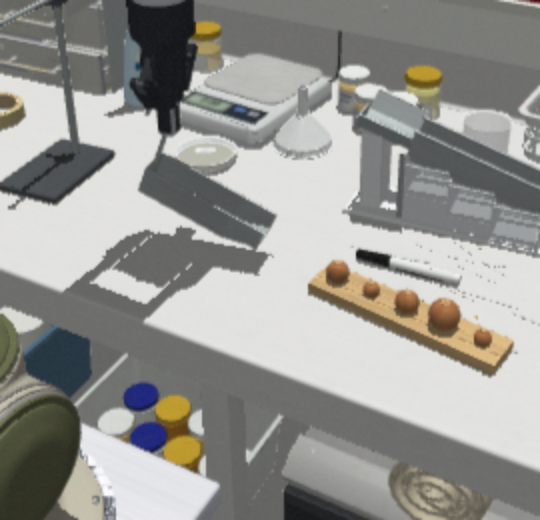

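{"api": "step_arm", "payload": {
  "fingers": [0.863,0.863,0.863],
  "travel": [
    [0,0,0],
    [0,0,0],
    [0,0,0]
  ],
  "twist": [0,0,0]
}}

```text
time_s: 9.72
position: [0.447, 0.0966, 0.1642]
tool_rot: [[-0.144, 0.99, -0.0], [0.99, 0.144, 0.0], [0.0, -0.0, -1.0]]
ft_force: [-1.3, 0.8, -2.0]
grip_width: 0.0058
gripper_force: 2.6
```

```bash
python3 - <<'E'
from h import *
prof(tilt("scene"))
E
```

```text
t 9.72 tcp [0.447  0.0966 0.1642] F [-1.3   0.8  -1.99] M [ 0.011 -0.04  -0.016] w 0.0058
scoop_nose [276.6 298.5] 0.73
-40 137 [0.084 0.1   0.119]
-20 212 [0.075 0.096 0.118]
0 195 [0.067 0.088 0.106]
20 206 [0.06  0.079 0.098]
40 192 [0.052 0.071 0.089]
60 208 [0.044 0.063 0.082]
80 184 [0.039 0.055 0.073]
```

{"api": "step_arm", "payload": {
  "fingers": [0.861,0.861,0.861],
  "travel": [
    [0,0,0],
    [0,0,0],
    [0,0,0]
  ],
  "twist": [0,0,0]
}}

```text
time_s: 10.3
position: [0.4471, 0.0966, 0.1644]
tool_rot: [[-0.144, 0.99, 0.0], [0.99, 0.144, 0.0], [0.0, 0.0, -1.0]]
ft_force: [-0.6, 0.4, 1.6]
grip_width: 0.006
gripper_force: 1.1
```

```bash
python3 - <<'E'
from h import *
prof(tilt("scene"))
E
```

```text
t 10.3 tcp [0.4471 0.0966 0.1644] F [-0.57  0.37  1.59] M [ 0.18   0.034 -0.037] w 0.006
scoop_nose [271.9 306.1] 0.74
-80 7 [-0.003 -0.002 -0.   ]
-60 108 [-0.     0.089  0.109]
-40 257 [0.064 0.093 0.129]
-20 243 [0.048 0.076 0.099]
0 228 [0.036 0.061 0.085]
20 234 [0.023 0.048 0.071]
40 223 [0.013 0.035 0.057]
60 197 [0.006 0.023 0.044]
80 84 [0.006 0.02  0.031]
```

{"api": "step_arm", "payload": {
  "fingers": [0.863,0.863,0.863,0.863,0.863,0.863,0.863,0.863,0.863,0.863],
  "travel": [
    [0.1,0,0.05],
    [0.1,0,0.06],
    [0.09,0,0.07],
    [0.08,0,0.08],
    [0.08,0,0.09],
    [0.07,0,0.1],
    [0.06,0,0.11],
    [0.06,0,0.12],
    [0.05,0,0.12],
    [0.05,0,0.12]
  ],
  "twist": [0,0,0,0,0,0,0,0,0,0]
}}

```text
time_s: 11.75
position: [0.4364, 0.1698, 0.0715]
tool_rot: [[-0.144, 0.99, 0.0], [0.99, 0.144, -0.001], [-0.001, 0.0, -1.0]]
ft_force: [0.5, -1.1, 2.9]
grip_width: 0.0054
gripper_force: 2.0
```

```bash
python3 - <<'E'
from h import *
prof(tilt("scene"))
E
```

```text
t 11.75 tcp [0.4364 0.1698 0.0715] F [ 0.52 -1.12  2.86] M [-0.182  0.049 -0.006] w 0.0054
scoop_nose [270.5 301.8] 0.82
-80 162 [0.006 0.027 0.049]
-60 153 [0.004 0.021 0.037]
-40 156 [0.004 0.021 0.037]
-20 158 [0.004 0.022 0.036]
0 158 [0.005 0.022 0.037]
20 157 [0.006 0.021 0.037]
40 157 [0.007 0.023 0.038]
60 146 [0.01  0.024 0.038]
80 97 [0.013 0.023 0.037]
```

```bash
python3 -c "
from h import *
plan([(.4364,.1698,.0715,None,-1,None,3),(.4364,.1698,.2,None),(.45,-.17,.25,0)])"
```

```text
{"fingers":[-1,-1,-1,-1,-1,-1,-1,-1,-1,-1],"travel":[[0.001,0.002,0.004],[0,0,0],[0,0,0],[0,0,0],[-0.0,0.0,-0.428],[-0.0,0.0,-0.429],[-0.0,0.0,-0.428],[-0.483,-0.05,-0.071],[-0.484,-0.041,-0.072],[-0.485,-0.03,-0.071]],"twist":[-0.0,0,0,0,-0.0,-0.0,-0.0,0.0066,0.0066,0.0065]}
{"fingers":[-1,-1,-1,-1],"travel":[[-0.485,-0.021,-0.072],[-0.486,-0.01,-0.071],[-0.486,-0.001,-0.072],[-0.486,0.01,-0.071]],"twist":[0.0066,0.0065,0.0066,0.0065]}
rows 14 end [ 0.45 -0.17  0.25] 0.0
```

{"api": "step_arm", "payload": {
  "fingers": [-1,-1,-1,-1,-1,-1,-1,-1,-1,-1],
  "travel": [
    [0,0,0],
    [0,0,0],
    [0,0,0],
    [0,0,0],
    [0,0,-0.428],
    [0,0,-0.429],
    [0,0,-0.428],
    [-0.483,-0.05,-0.071],
    [-0.484,-0.041,-0.072],
    [-0.485,-0.03,-0.071]
  ],
  "twist": [0,0,0,0,0,0,0,0.0066,0.0066,0.0065]
}}

```text
time_s: 13.2
position: [0.442, 0.0228, 0.2225]
tool_rot: [[-0.082, 0.997, 0.0], [0.997, 0.082, -0.0], [-0.0, 0.0, -1.0]]
ft_force: [0.6, -0.0, -0.5]
grip_width: 0.0851
gripper_force: 0.0
```

{"api": "step_arm", "payload": {
  "fingers": [-1,-1,-1,-1,-1],
  "travel": [
    [-0.485,-0.021,-0.072],
    [-0.486,-0.01,-0.071],
    [-0.486,-0.001,-0.072],
    [-0.486,0.01,-0.071],
    [0,0,0]
  ],
  "twist": [0.0066,0.0065,0.0066,0.0065,0]
}}

```text
time_s: 13.82
position: [0.45, -0.1727, 0.2507]
tool_rot: [[0.004, 1.0, 0.0], [1.0, -0.004, -0.001], [-0.001, 0.0, -1.0]]
ft_force: [-0.6, 1.4, -0.3]
grip_width: 0.0854
gripper_force: 0.0
```

```bash
cat >> h.py <<'E'
def sphere(P,r):
    from scipy.optimize import least_squares
    c0=np.median(P,0)-[0,0,r*.6]
    f=least_squares(lambda c:np.linalg.norm(P-c,axis=1)-r,c0,loss="soft_l1",f_scale=.001); return f.x
E
python3 - <<'E'
from h import *
s=monitor.observe(); print(s["position"],s["time_s"])
C=cal("wrist"); im,d=optics.get_image("wrist"); cv2.imwrite("pics/w6.png",im)
for q,r in (("nut_small_1",.01),("nut_medium_1",.014),("nut_large",.018)):
    for t in models.trace("wrist",q)[:4]:
        m=cv2.erode(t["mask"].astype(np.uint8),np.ones((3,3)))>0
        P=cloud("wrist",d,m,C)
        print(q,np.round(t["point"]),round(t["confidence"],2),len(P),sphere(P,r).round(4) if len(P)>20 else 0)
for q,z in (("nut_rack",0),("feed",.122),("sizer",0)):
    for r in models.landmark_of("wrist",q)[:1]: print(q,np.round(r["point"]),atz("wrist",r["point"],z,C).round(4))
E
```

```text
[ 0.45000124 -0.1727427   0.25073256] 13.825
nut_small_1 [318. 208.] 0.61 175 [ 0.4502 -0.1759  0.0229]
nut_small_1 [302. 320.] 0.58 134 [ 0.4295 -0.3184  0.0228]
nut_medium_1 [311. 248.] 0.95 369 [ 0.4433 -0.2234  0.0277]
nut_large [307. 286.] 0.93 617 [ 0.4364 -0.271   0.0321]
nut_rack [312. 241.] [ 0.4427 -0.2237  0.    ]
feed [587. 129.] [ 0.6583 -0.0932  0.122 ]
sizer [497. 219.] [ 0.6673 -0.1966  0.    ]
```

View pics/w6.png

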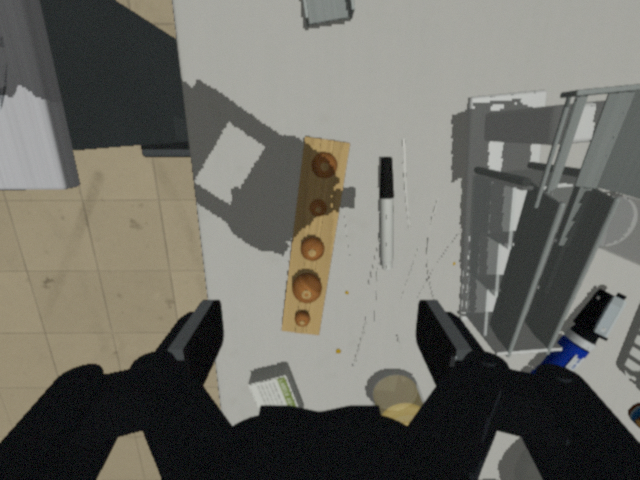

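```bash
python3 -c "
from h import *
print(monitor.observe()['q'].round(0))
plan([(.4571,-.1284,.1,-8.3),(.4571,-.1284,.0175,-8.3,-1,.3),(.4571,-.1284,.0175,-8.3,1,None,7),(.4571,-.1284,.12,-8.3,1,.4),(.448,.02,.19,-81.7)])"
```

```text
[-35.  14.  83.   0.  83. -35.]
{"fingers":[-1,-1,-1,-1,-1,-1,-1,1,1,1],"travel":[[0.102,0.018,0.377],[0.102,0.014,0.377],[0.103,0.01,0.377],[0.103,0.007,0.377],[-0.0,0.0,0.275],[-0.0,0.0,0.275],[-0.0,0.0,0.275],[-0.0,0.0,-0.0],[0,0,0],[0,0,0]],"twist":[0.0116,0.0117,0.0116,0.0117,-0.0,-0.0,-0.0,-0.0,0,0]}
{"fingers":[1,1,1,1,1,1,1,1,1,1],"travel":[[0,0,0],[0,0,0],[0,0,0],[0,0,0],[0,0,0],[-0.0,0.0,-0.342],[-0.0,0.0,-0.342],[-0.0,0.0,-0.341],[0.182,-0.038,-0.088],[0.173,-0.067,-0.087]],"twist":[0,0,0,0,0,-0.0,-0.0,-0.0,0.051,0.051]}
{"fingers":[1,1,1,1,1,1],"travel":[[0.161,-0.093,-0.088],[0.144,-0.118,-0.087],[0.123,-0.139,-0.088],[0.099,-0.157,-0.087],[0.073,-0.171,-0.088],[0.045,-0.18,-0.087]],"twist":[0.051,0.051,0.0509,0.051,0.0509,0.051]}
rows 26 end [0.448 0.02  0.19 ] -81.7
```

{"api": "step_arm", "payload": {
  "fingers": [-1,-1,-1,-1,-1,-1,-1,1,1,1],
  "travel": [
    [0.102,0.018,0.377],
    [0.102,0.014,0.377],
    [0.103,0.01,0.377],
    [0.103,0.007,0.377],
    [0,0,0.275],
    [0,0,0.275],
    [0,0,0.275],
    [0,0,0],
    [0,0,0],
    [0,0,0]
  ],
  "twist": [0.0116,0.0117,0.0116,0.0117,0,0,0,0,0,0],
  "force": 25
}}

```text
time_s: 15.42
position: [0.4577, -0.1295, 0.0185]
tool_rot: [[0.146, 0.989, 0.002], [0.989, -0.146, -0.001], [-0.001, 0.002, -1.0]]
ft_force: [-0.1, 0.3, 0.0]
grip_width: 0.0325
gripper_force: 0.3
```

{"api": "step_arm", "payload": {
  "fingers": [1,1,1,1,1,1,1,1],
  "travel": [
    [0,0,0],
    [0,0,0],
    [0,0,0],
    [0,0,0],
    [0,0,0],
    [0,0,-0.342],
    [0,0,-0.342],
    [0,0,-0.341]
  ],
  "twist": [0,0,0,0,0,0,0,0]
}}

```text
time_s: 16.42
position: [0.4569, -0.1292, 0.1208]
tool_rot: [[0.146, 0.989, -0.001], [0.989, -0.146, 0.0], [0.0, -0.001, -1.0]]
ft_force: [1.0, 0.6, 0.3]
grip_width: 0.0263
gripper_force: 24.8
```

{"api": "step_arm", "payload": {
  "fingers": [1,1,1,1,1,1,1,1,1],
  "travel": [
    [0.182,-0.038,-0.088],
    [0.173,-0.067,-0.087],
    [0.161,-0.093,-0.088],
    [0.144,-0.118,-0.087],
    [0.123,-0.139,-0.088],
    [0.099,-0.157,-0.087],
    [0.073,-0.171,-0.088],
    [0.045,-0.18,-0.087],
    [0,0,0]
  ],
  "twist": [0.051,0.051,0.051,0.051,0.051,0.051,0.051,0.051,0]
}}

```text
time_s: 17.55
position: [0.4483, 0.0197, 0.1901]
tool_rot: [[0.989, 0.145, 0.001], [0.145, -0.989, -0.0], [0.001, 0.0, -1.0]]
ft_force: [-0.2, -0.0, -0.6]
grip_width: 0.0258
gripper_force: 24.8
```

```bash
cat >> h.py <<'E'
def rim(pic=None):
    C=cal("wrist"); im,d=optics.get_image("wrist")
    if pic: cv2.imwrite(pic,im)
    for q,z in (("scoop",0),("scoop_nose",.016),("scoop_hook",.122)):
        for r in models.landmark_of("wrist",q)[:1]: print(q,np.round(r["point"]),round(r["confidence"],2),atz("wrist",r["point"],z,C).round(4))
    r=models.trace("wrist","scoop")
    if not r: return
    P=cloud("wrist",d,r[0]["mask"],C); w=P[(P[:,2]>.033)&(P[:,2]<.042)]
    if len(w)>20: print("rim",len(w),cv2.minAreaRect((w[:,:2]*1000).astype(np.float32)))
    return d,C
E
python3 - <<'E'
from h import *
s=monitor.observe(); print(s["position"],s["time_s"],s["grip_width"],s["gripper_force"],s["q"].round(0))
rim("pics/w7.png")
E
```

```text
[0.44825417 0.01967923 0.19014719] 17.55 0.025814890222457882 24.819021821022034 [-13.  14.  94.   0.  72.  69.]
scoop [246. 203.] 0.8 [0.4472 0.0953 0.    ]
scoop_nose [332. 202.] 0.68 [0.4644 0.0102 0.016 ]
scoop_hook [ 66. 238.] 0.71 [0.4356 0.1879 0.122 ]
rim 1723 ((449.97674560546875, 91.3597412109375), (46.50634765625, 166.5686492919922), 8.502962112426758)
```

View pics/w7.png

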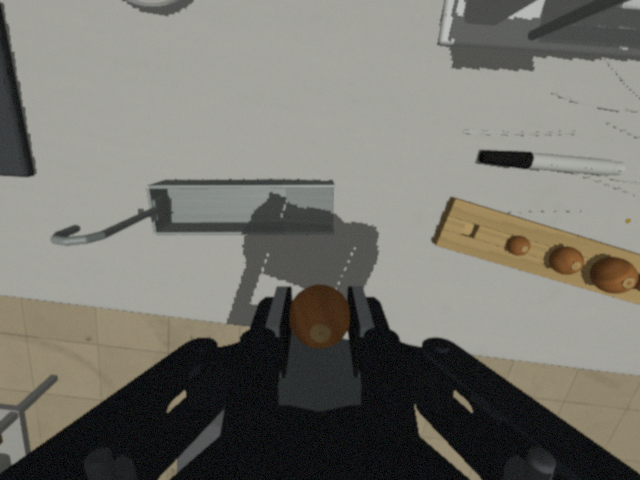

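```bash
python3 -c "
from h import *
plan([(.4467,.1132,.1,-81.5,1),(.4467,.1132,.012,-81.5,1,.25,1),(.4467,.1132,.012,-81.5,0.05,None,3),(.4467,.1132,.11,-81.5,.05,.4),(.4502,-.1759,.1,-8.3,-1),(.4502,-.1759,.0165,-8.3,-1,.3),(.4502,-.1759,.0165,-8.3,1,None,7),(.4502,-.1759,.12,-8.3,1,.4)])"
```

```text
{"fingers":[1,1,1,1,1,1,1,1,0.05,0.05],"travel":[[0.04,-0.313,0.298],[0.041,-0.313,0.299],[0.041,-0.313,0.298],[-0.0,-0.0,0.22],[-0.0,-0.0,0.22],[-0.0,-0.0,0.22],[-0.0,-0.0,0.22],[0,0,0],[-0.0,-0.0,0.0],[0,0,0]],"twist":[-0.0005,-0.0005,-0.0005,-0.0,-0.0,-0.0,-0.0,0,-0.0,0]}
{"fingers":[0.05,0.05,0.05,0.05,0.05,-1,-1,-1,-1,-1],"travel":[[0,0,0],[0,0,0],[-0.0,-0.0,-0.327],[-0.0,-0.0,-0.326],[-0.0,-0.0,-0.327],[-0.049,0.358,0.013],[-0.105,0.346,0.012],[-0.159,0.324,0.013],[-0.209,0.295,0.012],[-0.253,0.258,0.013]],"twist":[0,0,-0.0,-0.0,-0.0,-0.0508,-0.0508,-0.0509,-0.0508,-0.0509]}
{"fingers":[-1,-1,-1,-1,-1,-1,1,1,1,1],"travel":[[-0.291,0.215,0.012],[-0.321,0.166,0.013],[-0.343,0.112,0.012],[-0.0,0.0,0.278],[-0.0,0.0,0.279],[-0.0,0.0,0.278],[-0.0,0.0,0.0],[0,0,0],[0,0,0],[0,0,0]],"twist":[-0.0508,-0.0509,-0.0508,-0.0,-0.0,-0.0,-0.0,0,0,0]}
{"fingers":[1,1,1,1,1,1,1],"travel":[[0,0,0],[0,0,0],[0,0,0],[0,0,0],[-0.0,0.0,-0.345],[-0.0,0.0,-0.345],[-0.0,0.0,-0.345]],"twist":[0,0,0,0,-0.0,-0.0,-0.0]}
rows 37 end [ 0.4502 -0.1759  0.12  ] -8.3
```

{"api": "step_arm", "payload": {
  "fingers": [1,1,1,1,1,1,1,1,0.05,0.05],
  "travel": [
    [0.04,-0.313,0.298],
    [0.041,-0.313,0.299],
    [0.041,-0.313,0.298],
    [0,0,0.22],
    [0,0,0.22],
    [0,0,0.22],
    [0,0,0.22],
    [0,0,0],
    [0,0,0],
    [0,0,0]
  ],
  "twist": [0,0,0,0,0,0,0,0,0,0]
}}

```text
time_s: 19.05
position: [0.4473, 0.1136, 0.013]
tool_rot: [[0.99, 0.142, 0.001], [0.142, -0.99, 0.0], [0.001, 0.0, -1.0]]
ft_force: [-0.4, -0.9, 1.6]
grip_width: 0.0402
gripper_force: 0.0
```

{"api": "step_arm", "payload": {
  "fingers": [0.05,0.05,0.05,0.05,0.05,-1,-1,-1,-1,-1],
  "travel": [
    [0,0,0],
    [0,0,0],
    [0,0,-0.327],
    [0,0,-0.326],
    [0,0,-0.327],
    [-0.049,0.358,0.013],
    [-0.105,0.346,0.012],
    [-0.159,0.324,0.013],
    [-0.209,0.295,0.012],
    [-0.253,0.258,0.013]
  ],
  "twist": [0,0,0,0,0,-0.0508,-0.0508,-0.0508,-0.0508,-0.0508]
}}

```text
time_s: 20.3
position: [0.4479, -0.068, 0.1042]
tool_rot: [[0.585, 0.811, 0.0], [0.811, -0.585, 0.0], [0.0, -0.0, -1.0]]
ft_force: [1.1, -0.7, -0.3]
grip_width: 0.0857
gripper_force: 0.0
```

{"api": "step_arm", "payload": {
  "fingers": [-1,-1,-1,-1,-1,-1,1,1,1,1],
  "travel": [
    [-0.291,0.215,0.012],
    [-0.321,0.166,0.013],
    [-0.343,0.112,0.012],
    [0,0,0.278],
    [0,0,0.279],
    [0,0,0.278],
    [0,0,0],
    [0,0,0],
    [0,0,0],
    [0,0,0]
  ],
  "twist": [-0.0508,-0.0508,-0.0508,0,0,0,0,0,0,0]
}}

```text
time_s: 21.55
position: [0.449, -0.1755, 0.0177]
tool_rot: [[0.151, 0.989, 0.001], [0.989, -0.151, -0.001], [-0.001, 0.001, -1.0]]
ft_force: [-0.4, 0.1, 0.2]
grip_width: 0.0178
gripper_force: 24.4
```

{"api": "step_arm", "payload": {
  "fingers": [1,1,1,1,1,1,1],
  "travel": [
    [0,0,0],
    [0,0,0],
    [0,0,0],
    [0,0,0],
    [0,0,-0.345],
    [0,0,-0.345],
    [0,0,-0.345]
  ],
  "twist": [0,0,0,0,0,0,0]
}}

```text
time_s: 22.42
position: [0.4486, -0.1752, 0.1213]
tool_rot: [[0.151, 0.989, -0.001], [0.989, -0.151, 0.0], [0.0, -0.001, -1.0]]
ft_force: [0.4, -0.4, -0.9]
grip_width: 0.0177
gripper_force: 24.5
```

```bash
python3 -c "
from h import *
plan([(.448,.03,.19,-81.5,1)])"
```

```text
{"fingers":[1,1,1,1,1,1,1,1],"travel":[[0.253,-0.039,-0.086],[0.244,-0.079,-0.086],[0.229,-0.117,-0.086],[0.207,-0.151,-0.086],[0.18,-0.182,-0.086],[0.15,-0.209,-0.086],[0.114,-0.23,-0.086],[0.077,-0.244,-0.085]],"twist":[0.0506,0.0506,0.0506,0.0506,0.0505,0.0506,0.0505,0.0506]}
rows 8 end [0.448 0.03  0.19 ] -81.5
```

{"api": "step_arm", "payload": {
  "fingers": [1,1,1,1,1,1,1,1,1],
  "travel": [
    [0.253,-0.039,-0.086],
    [0.244,-0.079,-0.086],
    [0.229,-0.117,-0.086],
    [0.207,-0.151,-0.086],
    [0.18,-0.182,-0.086],
    [0.15,-0.209,-0.086],
    [0.114,-0.23,-0.086],
    [0.077,-0.244,-0.085],
    [0,0,0]
  ],
  "twist": [0.0506,0.0506,0.0506,0.0506,0.0506,0.0506,0.0506,0.0506,0]
}}

```text
time_s: 23.55
position: [0.4481, 0.0308, 0.1893]
tool_rot: [[0.989, 0.15, 0.001], [0.15, -0.989, -0.0], [0.001, 0.0, -1.0]]
ft_force: [0.1, 0.2, 0.1]
grip_width: 0.0175
gripper_force: 24.6
```

```bash
cat >> h.py <<'E'
def nuts(c,hd):
    C=cal("wrist"); im,d=optics.get_image("wrist"); u=np.array([np.cos(np.radians(hd)),np.sin(np.radians(hd))])
    for q,r in (("nut_small_1",.01),("nut_medium_1",.014),("nut_large",.018)):
        for t in models.trace("wrist",q)[:4]:
            P=cloud("wrist",d,cv2.erode(t["mask"].astype(np.uint8),np.ones((3,3)))>0,C)
            if len(P)>20:
                k=sphere(P,r); e=k[:2]-c; print(q,round(t["confidence"],2),k.round(4),"scoop xy",(1000*np.array([e@u,e@[-u[1],u[0]]])).round(0))
E
python3 - <<'E'
from h import *
print(monitor.observe()["position"])
rim("pics/w8.png"); nuts(np.array([.45,.0914]),-81.5)
plan([(.4522,.0766,.1,-81.5,1),(.4522,.0766,.014,-81.5,1,.25,1),(.4522,.0766,.014,-81.5,0.25,None,3),(.4522,.0766,.11,-81.5,.25,.4),(.4433,-.2234,.1,-8.3,-1),(.4433,-.2234,.0175,-8.3,-1,.3),(.4433,-.2234,.0175,-8.3,1,None,6),(.4433,-.2234,.12,-8.3,1,.4),(.448,.03,.19,-81.5,1)])
E
```

```text
[0.44814905 0.03080453 0.18933029]
scoop [246. 204.] 0.78 [0.4459 0.1057 0.    ]
scoop_nose [330. 209.] 0.65 [0.4577 0.0226 0.016 ]
scoop_hook [ 68. 239.] 0.71 [0.4346 0.1975 0.122 ]
rim 1787 ((446.857177734375, 103.87456512451172), (46.38538360595703, 165.89276123046875), 7.631718635559082)
nut_small_1 0.71 [0.4482 0.0293 0.1941] scoop xy [ 61. -11.]
nut_medium_1 0.89 [ 0.4436 -0.2243  0.0277] scoop xy [311. -53.]
nut_medium_1 0.71 [0.4483 0.1148 0.017 ] scoop xy [-23.   2.]
{"fingers":[1,1,1,1,1,1,1,1,0.25,0.25],"travel":[[0.036,-0.154,0.297],[0.036,-0.154,0.296],[0.037,-0.153,0.297],[0.0,-0.0,0.215],[0.0,-0.0,0.215],[0.0,-0.0,0.215],[0.0,-0.0,0.215],[0,0,0],[0.0,-0.0,-0.0],[0,0,0]],"twist":[-0.0001,-0.0001,-0.0001,0.0,0.0,0.0,0.0,0,0.0,0]}
{"fingers":[0.25,0.25,0.25,0.25,0.25,-1,-1,-1,-1,-1],"travel":[[0,0,0],[0,0,0],[0.0,-0.0,-0.32],[0.0,-0.0,-0.32],[0.0,-0.0,-0.32],[-0.066,0.369,0.012],[-0.124,0.354,0.013],[-0.179,0.33,0.012],[-0.229,0.297,0.013],[-0.274,0.257,0.012]],"twist":[0,0,0.0,0.0,0.0,-0.0508,-0.0508,-0.0508,-0.0509,-0.0508]}
{"fingers":[-1,-1,-1,-1,-1,-1,1,1,1,1],"travel":[[-0.311,0.21,0.013],[-0.34,0.158,0.012],[-0.361,0.101,0.013],[0.0,0.0,0.275],[0.0,0.0,0.275],[0.0,0.0,0.275],[0.0,0.0,-0.0],[0,0,0],[0,0,0],[0,0,0]],"twist":[-0.0509,-0.0508,-0.0509,0.0,0.0,0.0,0.0,0,0,0]}
{"fingers":[1,1,1,1,1,1,1,1,1,1],"travel":[[0,0,0],[0,0,0],[0,0,0],[0.0,0.0,-0.342],[0.0,0.0,-0.342],[0.0,0.0,-0.341],[0.314,-0.04,-0.088],[0.304,-0.089,-0.087],[0.286,-0.136,-0.088],[0.261,-0.18,-0.087]],"twist":[0,0,0,0.0,0.0,0.0,0.0508,0.0508,0.0509,0.0508]}
{"fingers":[1,1,1,1],"travel":[[0.228,-0.22,-0.088],[0.191,-0.253,-0.087],[0.148,-0.28,-0.088],[0.102,-0.3,-0.087]],"twist":[0.0509,0.0508,0.0509,0.0508]}
rows 44 end [0.448 0.03  0.19 ] -81.5
```

```bash
python3 -c "
from h import *
plan([(.4509,.0742,.1,-82.4,1),(.4509,.0742,.016,-82.4,1,.25,1),(.4509,.0742,.016,-82.4,0.25,None,3),(.4509,.0742,.11,-82.4,.25,.4),(.4433,-.2234,.1,-8.3,-1),(.4433,-.2234,.0175,-8.3,-1,.3),(.4433,-.2234,.0175,-8.3,1,None,6),(.4433,-.2234,.12,-8.3,1,.4),(.448,.03,.19,-82.4,1)])
"
```

```text
{"fingers":[1,1,1,1,1,1,1,0.25,0.25,0.25],"travel":[[0.046,-0.22,0.445],[0.045,-0.22,0.445],[-0.0,0.0,0.21],[-0.0,0.0,0.21],[-0.0,0.0,0.21],[-0.0,0.0,0.21],[0,0,0],[-0.0,0.0,-0.0],[0,0,0],[0,0,0]],"twist":[0.0024,0.0023,0.0,0.0,0.0,0.0,0,0.0,0,0]}
{"fingers":[0.25,0.25,0.25,0.25,-1,-1,-1,-1,-1,-1],"travel":[[0,0,0],[-0.0,0.0,-0.313],[-0.0,0.0,-0.314],[-0.0,0.0,-0.313],[-0.059,0.368,0.012],[-0.117,0.353,0.013],[-0.172,0.33,0.012],[-0.223,0.298,0.013],[-0.268,0.258,0.012],[-0.306,0.211,0.013]],"twist":[0,0.0,0.0,0.0,-0.0515,-0.0515,-0.0514,-0.0515,-0.0514,-0.0515]}
{"fingers":[-1,-1,-1,-1,-1,1,1,1,1,1],"travel":[[-0.337,0.159,0.012],[-0.357,0.103,0.013],[-0.0,0.0,0.275],[-0.0,0.0,0.275],[-0.0,0.0,0.275],[-0.0,0.0,-0.0],[0,0,0],[0,0,0],[0,0,0],[0,0,0]],"twist":[-0.0514,-0.0515,0.0,0.0,0.0,0.0,0,0,0,0]}
{"fingers":[1,1,1,1,1,1,1,1,1,1],"travel":[[0,0,0],[0,0,0],[-0.0,0.0,-0.342],[-0.0,0.0,-0.342],[-0.0,0.0,-0.341],[0.314,-0.04,-0.088],[0.304,-0.09,-0.087],[0.285,-0.138,-0.088],[0.259,-0.182,-0.087],[0.227,-0.221,-0.088]],"twist":[0,0,0.0,0.0,0.0,0.0515,0.0515,0.0515,0.0514,0.0515]}
{"fingers":[1,1,1],"travel":[[0.188,-0.255,-0.087],[0.145,-0.282,-0.088],[0.098,-0.301,-0.087]],"twist":[0.0514,0.0515,0.0514]}
rows 43 end [0.448 0.03  0.19 ] -82.4
```

{"api": "step_arm", "payload": {
  "fingers": [1,1,1,1,1,1,1,0.25,0.25,0.25],
  "travel": [
    [0.046,-0.22,0.445],
    [0.045,-0.22,0.445],
    [0,0,0.21],
    [0,0,0.21],
    [0,0,0.21],
    [0,0,0.21],
    [0,0,0],
    [0,0,0],
    [0,0,0],
    [0,0,0]
  ],
  "twist": [0.0024,0.0023,0,0,0,0,0,0,0,0]
}}

```text
time_s: 25.25
position: [0.4511, 0.0746, 0.0166]
tool_rot: [[0.991, 0.132, 0.001], [0.132, -0.991, -0.0], [0.001, 0.0, -1.0]]
ft_force: [-0.6, 0.4, 0.2]
grip_width: 0.0324
gripper_force: 0.0
```

{"api": "step_arm", "payload": {
  "fingers": [0.25,0.25,0.25,0.25,-1,-1,-1,-1,-1,-1],
  "travel": [
    [0,0,0],
    [0,0,-0.313],
    [0,0,-0.314],
    [0,0,-0.313],
    [-0.059,0.368,0.012],
    [-0.117,0.353,0.013],
    [-0.172,0.33,0.012],
    [-0.223,0.298,0.013],
    [-0.268,0.258,0.012],
    [-0.306,0.211,0.013]
  ],
  "twist": [0,0,0,0,-0.0515,-0.0515,-0.0514,-0.0515,-0.0514,-0.0515]
}}

```text
time_s: 26.5
position: [0.4451, -0.1498, 0.1027]
tool_rot: [[0.446, 0.895, 0.0], [0.895, -0.446, -0.0], [0.0, 0.0, -1.0]]
ft_force: [0.8, -0.1, 0.3]
grip_width: 0.0856
gripper_force: 0.0
```

{"api": "step_arm", "payload": {
  "fingers": [-1,-1,-1,-1,-1,1,1,1,1,1],
  "travel": [
    [-0.337,0.159,0.012],
    [-0.357,0.103,0.013],
    [0,0,0.275],
    [0,0,0.275],
    [0,0,0.275],
    [0,0,0],
    [0,0,0],
    [0,0,0],
    [0,0,0],
    [0,0,0]
  ],
  "twist": [-0.0514,-0.0515,0,0,0,0,0,0,0,0]
}}

```text
time_s: 27.75
position: [0.4436, -0.2231, 0.0182]
tool_rot: [[0.144, 0.99, 0.001], [0.99, -0.144, -0.001], [-0.001, 0.001, -1.0]]
ft_force: [-0.6, 0.3, 3.5]
grip_width: 0.0263
gripper_force: 24.6
```

{"api": "step_arm", "payload": {
  "fingers": [1,1,1,1,1,1,1,1,1,1],
  "travel": [
    [0,0,0],
    [0,0,0],
    [0,0,-0.342],
    [0,0,-0.342],
    [0,0,-0.341],
    [0.314,-0.04,-0.088],
    [0.304,-0.09,-0.087],
    [0.285,-0.138,-0.088],
    [0.259,-0.182,-0.087],
    [0.227,-0.221,-0.088]
  ],
  "twist": [0,0,0,0,0,0.0515,0.0515,0.0515,0.0514,0.0515]
}}

```text
time_s: 29.0
position: [0.446, -0.0635, 0.164]
tool_rot: [[0.818, 0.575, -0.0], [0.575, -0.818, 0.0], [-0.0, -0.001, -1.0]]
ft_force: [0.6, -0.4, 0.0]
grip_width: 0.0261
gripper_force: 24.8
```

{"api": "step_arm", "payload": {
  "fingers": [1,1,1,1],
  "travel": [
    [0.188,-0.255,-0.087],
    [0.145,-0.282,-0.088],
    [0.098,-0.301,-0.087],
    [0,0,0]
  ],
  "twist": [0.0514,0.0515,0.0514,0]
}}

```text
time_s: 29.5
position: [0.4479, 0.0318, 0.1904]
tool_rot: [[0.991, 0.135, 0.001], [0.135, -0.991, 0.0], [0.001, -0.0, -1.0]]
ft_force: [0.1, 0.2, -0.4]
grip_width: 0.026
gripper_force: 24.8
```

```bash
python3 - <<'E'
from h import *
s=monitor.observe(); print(s["position"],s["time_s"],s["grip_width"])
rim("pics/w9.png"); nuts(np.array([.4469,.1039]),-82.4)
E
```

```text
[0.44790668 0.03181618 0.19037831] 29.5 0.025959825103840328
scoop [248. 203.] 0.74 [0.448  0.1047 0.    ]
scoop_nose [334. 211.] 0.78 [0.4551 0.0192 0.016 ]
scoop_hook [ 68. 243.] 0.92 [0.4335 0.1996 0.122 ]
rim 1834 ((447.0023193359375, 103.48533630371094), (46.19148254394531, 166.8753204345703), 7.798531532287598)
nut_small_1 0.55 [0.4513 0.075  0.013 ] scoop xy [29.  1.]
nut_small_1 0.5 [0.5027 0.315  0.0102] scoop xy [-202.   83.]
nut_small_1 0.21 [ 0.4508 -0.182   0.0154] scoop xy [284. -34.]
nut_medium_1 0.86 [0.4483 0.115  0.017 ] scoop xy [-11.   3.]
nut_medium_1 0.63 [0.4479 0.0299 0.1999] scoop xy [73. -9.]
nut_medium_1 0.34 [0.4414 0.1183 0.0186] scoop xy [-15.  -4.]
nut_large 0.6 [ 0.4367 -0.2717  0.032 ] scoop xy [371. -60.]
nut_large 0.6 [0.4454 0.0295 0.1958] scoop xy [ 74. -11.]
```

```bash
python3 -c "
from h import *
plan([(.456,.0371,.08,-82.3,1),(.456,.0371,.020,-82.3,1,.3,1),(.4537,.054,.0155,-82.3,1,.12),(.451,.0738,.0125,-82.3,1,.12),(.4477,.0985,.012,-82.3,1,.12,1),(.4477,.0985,.012,-82.3,0.05,None,3),(.4477,.0985,.11,-82.3,.05,.4),(.4366,-.2713,.1,-8.3,-1),(.4366,-.2713,.0175,-8.3,-1,.3),(.4366,-.2713,.0175,-8.3,1,None,6),(.4366,-.2713,.12,-8.3,1,.4),(.448,.03,.19,-82.3,1,None,1)])
"
```

```text
{"fingers":[1,1,1,1,1,1,1,1,1,1],"travel":[[0.03,-0.02,0.367],[0.029,-0.02,0.366],[0.03,-0.02,0.367],[-0.0,-0.0,0.3],[-0.0,-0.0,0.3],[0,0,0],[-0.0,-0.085,0.022],[-0.001,-0.086,0.023],[0.0,-0.1,0.015],[0.0,-0.1,0.015]],"twist":[-0.0002,-0.0002,-0.0002,-0.0,-0.0,0,-0.0,-0.0,-0.0,-0.0]}
{"fingers":[1,1,1,1,0.05,0.05,0.05,0.05,0.05,0.05],"travel":[[0.0,-0.083,0.002],[0.0,-0.083,0.001],[0.001,-0.083,0.002],[0,0,0],[-0.0,0.0,-0.0],[0,0,0],[0,0,0],[0,0,0],[-0.0,0.0,-0.327],[-0.0,0.0,-0.327]],"twist":[-0.0,-0.0,-0.0,0,-0.0,0,0,0,-0.0,-0.0]}
{"fingers":[0.05,-1,-1,-1,-1,-1,-1,-1,-1,-1],"travel":[[-0.0,0.0,-0.326],[-0.076,0.456,0.012],[-0.148,0.438,0.013],[-0.217,0.409,0.012],[-0.279,0.369,0.013],[-0.335,0.319,0.012],[-0.382,0.261,0.013],[-0.419,0.196,0.012],[-0.444,0.125,0.013],[-0.0,0.0,0.275]],"twist":[-0.0,-0.0514,-0.0514,-0.0514,-0.0514,-0.0514,-0.0514,-0.0514,-0.0513,-0.0]}
{"fingers":[-1,-1,1,1,1,1,1,1,1,1],"travel":[[-0.0,0.0,0.275],[-0.001,0.0,0.275],[0.0,0.0,-0.0],[0,0,0],[0,0,0],[0,0,0],[0,0,0],[0,0,0],[0,0,0],[0.0,0.0,-0.342]],"twist":[-0.0,-0.0,-0.0,0,0,0,0,0,0,-0.0]}
{"fingers":[1,1,1,1,1,1,1,1,1,1],"travel":[[0.0,0.0,-0.342],[0.0,0.0,-0.341],[0.375,-0.04,-0.088],[0.363,-0.1,-0.087],[0.343,-0.157,-0.088],[0.313,-0.21,-0.087],[0.275,-0.258,-0.088],[0.23,-0.299,-0.087],[0.179,-0.332,-0.088],[0.123,-0.356,-0.087]],"twist":[-0.0,-0.0,0.0514,0.0514,0.0514,0.0514,0.0514,0.0514,0.0513,0.0514]}
{"fingers":[1],"travel":[[0,0,0]],"twist":[0]}
rows 51 end [0.448 0.03  0.19 ] -82.3
```

{"api": "step_arm", "payload": {
  "fingers": [1,1,1,1,1,1,1,1,1,1],
  "travel": [
    [0.03,-0.02,0.367],
    [0.029,-0.02,0.366],
    [0.03,-0.02,0.367],
    [0,0,0.3],
    [0,0,0.3],
    [0,0,0],
    [0,-0.085,0.022],
    [0,-0.086,0.023],
    [0,-0.1,0.015],
    [0,-0.1,0.015]
  ],
  "twist": [0,0,0,0,0,0,0,0,0,0]
}}

```text
time_s: 31.2
position: [0.4511, 0.0752, 0.0129]
tool_rot: [[0.991, 0.133, 0.001], [0.133, -0.991, -0.0], [0.001, 0.0, -1.0]]
ft_force: [-0.1, -0.6, -2.0]
grip_width: 0.0262
gripper_force: 24.8
```

{"api": "step_arm", "payload": {
  "fingers": [1,1,1,1,0.05,0.05,0.05,0.05,0.05,0.05],
  "travel": [
    [0,-0.083,0.002],
    [0,-0.083,0.001],
    [0,-0.083,0.002],
    [0,0,0],
    [0,0,0],
    [0,0,0],
    [0,0,0],
    [0,0,0],
    [0,0,-0.327],
    [0,0,-0.327]
  ],
  "twist": [0,0,0,0,0,0,0,0,0,0]
}}

```text
time_s: 32.45
position: [0.4476, 0.0989, 0.0782]
tool_rot: [[0.991, 0.132, -0.001], [0.132, -0.991, 0.0], [-0.001, -0.0, -1.0]]
ft_force: [-0.6, 0.4, -0.5]
grip_width: 0.0405
gripper_force: 0.0
```

{"api": "step_arm", "payload": {
  "fingers": [0.05,-1,-1,-1,-1,-1,-1,-1,-1,-1],
  "travel": [
    [0,0,-0.326],
    [-0.076,0.456,0.012],
    [-0.148,0.438,0.013],
    [-0.217,0.409,0.012],
    [-0.279,0.369,0.013],
    [-0.335,0.319,0.012],
    [-0.382,0.261,0.013],
    [-0.419,0.196,0.012],
    [-0.444,0.125,0.013],
    [0,0,0.275]
  ],
  "twist": [0,-0.0514,-0.0514,-0.0514,-0.0514,-0.0514,-0.0514,-0.0514,-0.0513,0]
}}

```text
time_s: 33.7
position: [0.4367, -0.2745, 0.0733]
tool_rot: [[0.147, 0.989, 0.003], [0.989, -0.147, -0.004], [-0.003, 0.004, -1.0]]
ft_force: [0.5, 0.5, -0.9]
grip_width: 0.0855
gripper_force: 0.0
```

{"api": "step_arm", "payload": {
  "fingers": [-1,-1,1,1,1,1,1,1,1,1],
  "travel": [
    [0,0,0.275],
    [0,0,0.275],
    [0,0,0],
    [0,0,0],
    [0,0,0],
    [0,0,0],
    [0,0,0],
    [0,0,0],
    [0,0,0],
    [0,0,-0.342]
  ],
  "twist": [0,0,0,0,0,0,0,0,0,0]
}}

```text
time_s: 34.95
position: [0.4352, -0.27, 0.0507]
tool_rot: [[0.146, 0.989, -0.003], [0.989, -0.146, 0.003], [0.003, -0.004, -1.0]]
ft_force: [-0.0, 0.2, -0.8]
grip_width: 0.034
gripper_force: 25.1
```

{"api": "step_arm", "payload": {
  "fingers": [1,1,1,1,1,1,1,1,1,1],
  "travel": [
    [0,0,-0.342],
    [0,0,-0.341],
    [0.375,-0.04,-0.088],
    [0.363,-0.1,-0.087],
    [0.343,-0.157,-0.088],
    [0.313,-0.21,-0.087],
    [0.275,-0.258,-0.088],
    [0.23,-0.299,-0.087],
    [0.179,-0.332,-0.088],
    [0.123,-0.356,-0.087]
  ],
  "twist": [0,0,0.0514,0.0514,0.0514,0.0514,0.0514,0.0514,0.0513,0.0514]
}}

```text
time_s: 36.2
position: [0.4477, 0.0319, 0.1904]
tool_rot: [[0.992, 0.127, -0.0], [0.127, -0.992, 0.0], [-0.0, -0.0, -1.0]]
ft_force: [-0.4, -0.7, -0.3]
grip_width: 0.0344
gripper_force: 25.1
```

```bash
python3 - <<'E'
from h import *
s=monitor.observe(); print(s["position"],s["time_s"],s["grip_width"])
rim("pics/w10.png"); nuts(np.array([.447,.1035]),-82.3)
E
```

```text
[0.44770144 0.03189007 0.19036148] 36.2 0.03438453425982707
scoop [258. 191.] 0.67 [0.4616 0.096  0.    ]
scoop_nose [344. 192.] 0.9 [0.4744 0.0123 0.016 ]
scoop_hook [ 81. 228.] 0.71 [0.4468 0.19   0.122 ]
nut_small_1 0.55 [0.4517 0.1253 0.013 ] scoop xy [-21.   8.]
nut_medium_1 0.9 [0.4589 0.1481 0.0171] scoop xy [-43.  18.]
nut_medium_1 0.83 [0.4676 0.093  0.017 ] scoop xy [13. 19.]
nut_large 0.94 [0.4482 0.0306 0.204 ] scoop xy [72. -9.]
```

View pics/w10.png

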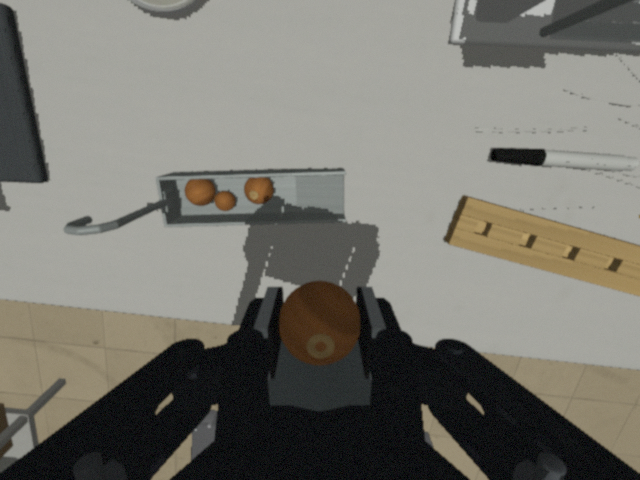

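```bash
cat > m.py <<'E'
from h import *
C=cal("wrist"); im,d=optics.get_image("wrist")
P=cloud("wrist",d,d>0,C)
w=P[(P[:,2]>.034)&(P[:,2]<.042)&(abs(P[:,0]-.46)<.06)&(P[:,1]>-.02)&(P[:,1]<.23)]
r=cv2.minAreaRect((w[:,:2]*1000).astype(np.float32)); print(len(w),r)
hd=-90+r[2] if r[1][0]<r[1][1] else -180+r[2]
print("heading",hd); nuts(np.array(r[0])/1000,hd)
E
python3 m.py
```

```text
1728 ((461.31475830078125, 94.7299575805664), (46.335323333740234, 166.6282958984375), 8.960417747497559)
heading -81.03958225250244
nut_small_1 0.9 [0.4515 0.1255 0.0131] scoop xy [-32.  -5.]
nut_small_1 0.36 [0.5027 0.3153 0.0103] scoop xy [-211.   75.]
nut_small_1 0.2 [ 0.4483 -0.197   0.0149] scoop xy [286. -58.]
nut_medium_1 0.89 [0.4589 0.1481 0.017 ] scoop xy [-53.   6.]
nut_medium_1 0.63 [0.4676 0.093  0.0169] scoop xy [3. 6.]
nut_large 0.81 [0.4483 0.0302 0.2041] scoop xy [ 62. -23.]
```

```bash
python3 -c "
from h import *
plan([(.4699,.0404,.08,-81,1),(.4699,.0404,.019,-81,1,.3,1),(.4647,.073,.0125,-81,1,.08,1),(.4647,.073,.0125,-81,-0.06,None,4),(.4647,.073,.11,-81,-.06,.4),(.4295,-.3184,.1,-8.3,-1),(.4295,-.3184,.0165,-8.3,-1,.3),(.4295,-.3184,.0165,-8.3,1,None,7),(.4295,-.3184,.12,-8.3,1,.4),(.448,.03,.19,-81,1,None,1)])
"
```

```text
{"fingers":[1,1,1,1,1,1,1,1,1,1],"travel":[[0.077,-0.024,0.367],[0.077,-0.023,0.367],[0.077,-0.022,0.367],[-0.0,0.0,0.203],[-0.0,0.0,0.203],[-0.0,0.0,0.204],[0,0,0],[-0.0,-0.066,0.013],[-0.0,-0.066,0.013],[-0.0,-0.066,0.013]],"twist":[-0.0026,-0.0026,-0.0026,0.0,0.0,0.0,0,0.0,0.0,0.0]}
{"fingers":[1,1,1,-0.06,-0.06,-0.06,-0.06,-0.06,-0.06,-0.06],"travel":[[-0.0,-0.066,0.013],[-0.0,-0.066,0.013],[0,0,0],[-0.0,0.0,-0.0],[0,0,0],[0,0,0],[0,0,0],[0,0,0],[-0.0,0.0,-0.325],[-0.0,0.0,-0.325]],"twist":[0.0,0.0,0,0.0,0,0,0,0,0.0,0.0]}
{"fingers":[-0.06,-1,-1,-1,-1,-1,-1,-1,-1,-1],"travel":[[-0.0,0.0,-0.325],[-0.12,0.476,0.012],[-0.194,0.451,0.013],[-0.263,0.415,0.012],[-0.325,0.369,0.013],[-0.379,0.313,0.012],[-0.424,0.249,0.013],[-0.457,0.178,0.012],[-0.48,0.104,0.013],[-0.0,0.0,0.278]],"twist":[0.0,-0.0505,-0.0505,-0.0505,-0.0505,-0.0505,-0.0505,-0.0504,-0.0505,0.0]}
{"fingers":[-1,-1,1,1,1,1,1,1,1,1],"travel":[[-0.0,0.0,0.278],[-0.0,0.0,0.279],[-0.0,0.0,-0.0],[0,0,0],[0,0,0],[0,0,0],[0,0,0],[0,0,0],[0,0,0],[0,0,0]],"twist":[0.0,0.0,0.0,0,0,0,0,0,0,0]}
{"fingers":[1,1,1,1,1,1,1,1,1,1],"travel":[[-0.0,0.0,-0.345],[-0.0,0.0,-0.345],[-0.0,0.0,-0.345],[0.434,-0.04,-0.088],[0.423,-0.108,-0.087],[0.4,-0.173,-0.088],[0.368,-0.235,-0.087],[0.326,-0.29,-0.088],[0.276,-0.337,-0.087],[0.219,-0.377,-0.088]],"twist":[0.0,0.0,0.0,0.0505,0.0505,0.0505,0.0505,0.0505,0.0505,0.0505]}
{"fingers":[1,1],"travel":[[0.157,-0.406,-0.087],[0,0,0]],"twist":[0.0504,0]}
rows 52 end [0.448  0.0299 0.19  ] -81.0
```

{"api": "step_arm", "payload": {
  "fingers": [1,1,1,1,1,1,1,1,1,1],
  "travel": [
    [0.077,-0.024,0.367],
    [0.077,-0.023,0.367],
    [0.077,-0.022,0.367],
    [0,0,0.203],
    [0,0,0.203],
    [0,0,0.204],
    [0,0,0],
    [0,-0.066,0.013],
    [0,-0.066,0.013],
    [0,-0.066,0.013]
  ],
  "twist": [-0.0026,-0.0026,-0.0026,0,0,0,0,0,0,0]
}}

```text
time_s: 38.15
position: [0.4668, 0.0608, 0.0155]
tool_rot: [[0.988, 0.157, 0.001], [0.157, -0.988, -0.0], [0.001, 0.0, -1.0]]
ft_force: [0.7, 0.1, -0.0]
grip_width: 0.0344
gripper_force: 25.1
```

{"api": "step_arm", "payload": {
  "fingers": [1,1,1,-0.06,-0.06,-0.06,-0.06,-0.06,-0.06,-0.06],
  "travel": [
    [0,-0.066,0.013],
    [0,-0.066,0.013],
    [0,0,0],
    [0,0,0],
    [0,0,0],
    [0,0,0],
    [0,0,0],
    [0,0,0],
    [0,0,-0.325],
    [0,0,-0.325]
  ],
  "twist": [0,0,0,0,0,0,0,0,0,0]
}}

```text
time_s: 39.4
position: [0.4645, 0.0733, 0.0782]
tool_rot: [[0.988, 0.157, -0.001], [0.157, -0.988, 0.0], [-0.001, -0.0, -1.0]]
ft_force: [0.6, 0.0, -0.3]
grip_width: 0.0449
gripper_force: 0.0
```

{"api": "step_arm", "payload": {
  "fingers": [-0.06,-1,-1,-1,-1,-1,-1,-1,-1,-1],
  "travel": [
    [0,0,-0.325],
    [-0.12,0.476,0.012],
    [-0.194,0.451,0.013],
    [-0.263,0.415,0.012],
    [-0.325,0.369,0.013],
    [-0.379,0.313,0.012],
    [-0.424,0.249,0.013],
    [-0.457,0.178,0.012],
    [-0.48,0.104,0.013],
    [0,0,0.278]
  ],
  "twist": [0,-0.0505,-0.0505,-0.0505,-0.0505,-0.0505,-0.0505,-0.0504,-0.0505,0]
}}

```text
time_s: 40.65
position: [0.4298, -0.3221, 0.0729]
tool_rot: [[0.145, 0.989, 0.003], [0.989, -0.145, -0.004], [-0.004, 0.004, -1.0]]
ft_force: [-0.2, 0.1, -0.2]
grip_width: 0.0852
gripper_force: 0.0
```

{"api": "step_arm", "payload": {
  "fingers": [-1,-1,1,1,1,1,1,1,1,1],
  "travel": [
    [0,0,0.278],
    [0,0,0.279],
    [0,0,0],
    [0,0,0],
    [0,0,0],
    [0,0,0],
    [0,0,0],
    [0,0,0],
    [0,0,0],
    [0,0,0]
  ],
  "twist": [0,0,0,0,0,0,0,0,0,0]
}}

```text
time_s: 41.9
position: [0.4296, -0.3182, 0.0166]
tool_rot: [[0.144, 0.99, 0.0], [0.99, -0.144, -0.0], [-0.0, 0.0, -1.0]]
ft_force: [-1.2, 1.2, 2.4]
grip_width: 0.018
gripper_force: 24.5
```

{"api": "step_arm", "payload": {
  "fingers": [1,1,1,1,1,1,1,1,1,1],
  "travel": [
    [0,0,-0.345],
    [0,0,-0.345],
    [0,0,-0.345],
    [0.434,-0.04,-0.088],
    [0.423,-0.108,-0.087],
    [0.4,-0.173,-0.088],
    [0.368,-0.235,-0.087],
    [0.326,-0.29,-0.088],
    [0.276,-0.337,-0.087],
    [0.219,-0.377,-0.088]
  ],
  "twist": [0,0,0,0.0505,0.0505,0.0505,0.0505,0.0505,0.0505,0.0505]
}}

```text
time_s: 43.15
position: [0.4455, -0.0118, 0.1815]
tool_rot: [[0.952, 0.305, 0.0], [0.305, -0.952, 0.0], [0.0, -0.0, -1.0]]
ft_force: [0.4, 0.2, -0.3]
grip_width: 0.0182
gripper_force: 24.6
```

{"api": "step_arm", "payload": {
  "fingers": [1,1],
  "travel": [
    [0.157,-0.406,-0.087],
    [0,0,0]
  ],
  "twist": [0.0504,0]
}}

```text
time_s: 43.4
position: [0.4479, 0.0324, 0.1905]
tool_rot: [[0.987, 0.159, 0.001], [0.159, -0.987, 0.0], [0.001, -0.0, -1.0]]
ft_force: [-1.7, -0.8, 0.7]
grip_width: 0.0175
gripper_force: 24.6
```

```bash
python3 - <<'E'
from h import *
s=monitor.observe(); print(s["position"],s["time_s"],s["grip_width"])
E
python3 m.py
```

```text
[0.44791871 0.03243547 0.19045208] 43.4 0.017469514270624462
2301 ((461.5729064941406, 94.83390808105469), (46.28422546386719, 166.88037109375), 9.17602252960205)
heading -80.82397747039795
nut_small_1 0.73 [0.4445 0.1365 0.0132] scoop xy [-44. -10.]
nut_small_1 0.65 [0.4481 0.0313 0.197 ] scoop xy [ 61. -23.]
nut_medium_1 0.98 [0.4632 0.1215 0.0169] scoop xy [-26.   6.]
nut_medium_1 0.88 [0.4569 0.1599 0.017 ] scoop xy [-65.   6.]
nut_medium_1 0.24 [ 0.448  -0.1987  0.0146] scoop xy [288. -60.]
nut_large 0.93 [0.4653 0.0739 0.021 ] scoop xy [21.  0.]
```

```bash
python3 -c "
from h import *
plan([(.4715,.0316,.08,-81,1),(.4715,.0316,.021,-81,1,.2,1),(.4715,.0316,.021,-81,0.34,None,3),(.4715,.0316,.1,-81,.34,.3),(.46,.03,.23,-81,.34,None,1)])
"
```

```text
{"fingers":[1,1,1,1,1,1,1,0.34,0.34,0.34],"travel":[[0.079,0.005,0.366],[0.079,0.005,0.366],[0.078,0.005,0.365],[0.0,0.0,0.197],[0.0,0.0,0.197],[0.0,0.0,0.196],[0,0,0],[0.0,0.0,0.0],[0,0,0],[0,0,0]],"twist":[-0.0,-0.0,-0.0001,0.0,0.0,0.0,0,0.0,0,0]}
{"fingers":[0.34,0.34,0.34,0.34,0.34,0.34,0.34,0.34],"travel":[[0,0,0],[0.0,0.0,-0.263],[0.0,0.0,-0.263],[0.0,0.0,-0.264],[-0.039,-0.001,-0.433],[-0.039,-0.001,-0.433],[-0.038,-0.0,-0.434],[0,0,0]],"twist":[0,0.0,0.0,0.0,0.0,0.0,0.0,0]}
rows 18 end [0.46 0.03 0.23] -81.0
```

{"api": "step_arm", "payload": {
  "fingers": [1,1,1,1,1,1,1,0.34,0.34,0.34],
  "travel": [
    [0.079,0.005,0.366],
    [0.079,0.005,0.366],
    [0.078,0.005,0.365],
    [0,0,0.197],
    [0,0,0.197],
    [0,0,0.196],
    [0,0,0],
    [0,0,0],
    [0,0,0],
    [0,0,0]
  ],
  "twist": [0,0,0,0,0,0,0,0,0,0]
}}

```text
time_s: 44.9
position: [0.4718, 0.0323, 0.0218]
tool_rot: [[0.988, 0.157, 0.001], [0.157, -0.988, -0.0], [0.001, 0.0, -1.0]]
ft_force: [0.4, 0.3, -0.4]
grip_width: 0.0284
gripper_force: 0.0
```

{"api": "step_arm", "payload": {
  "fingers": [0.34,0.34,0.34,0.34,0.34,0.34,0.34,0.34],
  "travel": [
    [0,0,0],
    [0,0,-0.263],
    [0,0,-0.263],
    [0,0,-0.264],
    [-0.039,0,-0.433],
    [-0.039,0,-0.433],
    [-0.038,0,-0.434],
    [0,0,0]
  ],
  "twist": [0,0,0,0,0,0,0,0]
}}

```text
time_s: 45.9
position: [0.4609, 0.0305, 0.2332]
tool_rot: [[0.988, 0.157, 0.006], [0.157, -0.988, -0.001], [0.006, 0.002, -1.0]]
ft_force: [-0.2, -0.2, -0.5]
grip_width: 0.0283
gripper_force: 0.0
```

```bash
python3 m.py; python3 - <<'E'
from h import *
from h import *
# sizer geometry from the wrist & scene depth
C=cal("scene"); im,d=optics.get_image("scene")
for q,z in (("feed",.122),("pocket_small",.046),("pocket_medium",.027),("pocket_large",.009),("sizer",0),("rod_mid",.26),("stand",0)):
    for r in models.landmark_of("scene",q)[:1]: print(q,round(r["confidence"],2),atz("scene",r["point"],z,C).round(4))
r=models.trace("scene","sizer")
P=cloud("scene",d,r[0]["mask"],C); np.save("sizer.npy",P); print(len(P),np.percentile(P,[1,50,99],axis=0).round(3))
r=models.trace("scene","stand"); P=cloud("scene",d,r[0]["mask"],C); np.save("stand.npy",P)
w=P[(P[:,2]>.25)&(P[:,2]<.27)]; print("rodpts",len(w),np.percentile(w,[2,50,98],axis=0).round(3), np.polyfit(w[:,0],w[:,1],1))
C=cal("side"); im,d=optics.get_image("side")
for q,z in (("feed",.122),("pocket_small",.046),("pocket_medium",.027),("pocket_large",.009),("rod_mid",.26)):
    for r in models.landmark_of("side",q)[:1]: print(q,round(r["confidence"],2),atz("side",r["point"],z,C).round(4))
E
```

```text
1890 ((461.50762939453125, 94.76349639892578), (46.40693283081055, 166.6295166015625), 8.901809692382812)
heading -81.09819030761719
nut_small_1 0.83 [0.4673 0.0657 0.013 ] scoop xy [30.  1.]
nut_small_1 0.62 [0.4445 0.1399 0.013 ] scoop xy [-47. -10.]
nut_small_1 0.3 [ 0.5317 -0.1864  0.0128] scoop xy [289.  26.]
nut_medium_1 0.81 [0.4568 0.1601 0.017 ] scoop xy [-65.   5.]
nut_medium_1 0.59 [0.4628 0.1248 0.0169] scoop xy [-30.   6.]
nut_large 0.86 [0.4606 0.0932 0.0209] scoop xy [ 1. -1.]
nut_large 0.25 [ 0.6364 -0.1214  0.0645] scoop xy [241. 139.]
feed 0.41 [ 0.3741 -0.2433  0.122 ]
pocket_small 0.57 [ 0.6754 -0.1649  0.046 ]
pocket_medium 0.67 [ 0.834  -0.0169  0.027 ]
pocket_large 0.89 [ 0.677  -0.2947  0.009 ]
sizer 0.69 [ 0.3876 -0.4498  0.    ]
rod_mid 0.89 [0.4848 0.3463 0.26  ]
stand 0.77 [0.4906 0.342  0.    ]
5238 [[ 0.616 -0.328 -0.001]
 [ 0.64  -0.195  0.071]
 [ 0.787 -0.064  0.147]]
rodpts 201 [[0.434 0.343 0.251]
 [0.534 0.351 0.261]
 [0.568 0.389 0.269]] [0.10165787 0.30204177]
feed 0.88 [ 0.6562 -0.0985  0.122 ]
pocket_small 0.69 [ 0.6536 -0.1681  0.046 ]
pocket_medium 0.8 [ 0.6726 -0.2275  0.027 ]
pocket_large 0.83 [ 0.6741 -0.2986  0.009 ]
rod_mid 0.95 [0.491  0.3548 0.26  ]
```

```bash
python3 -c "
from h import *
plan([(.62,-.05,.32,9,-1)])
"
```

```text
{"fingers":[-1,-1,-1,-1,-1,-1,-1,-1,-1,-1],"travel":[[0.145,0.105,-0.09],[0.127,0.126,-0.09],[0.106,0.144,-0.09],[0.082,0.159,-0.09],[0.056,0.17,-0.089],[0.029,0.177,-0.09],[0.001,0.179,-0.089],[-0.027,0.177,-0.09],[-0.055,0.171,-0.089],[-0.081,0.16,-0.09]],"twist":[-0.05,-0.05,-0.05,-0.05,-0.05,-0.05,-0.05,-0.05,-0.05,-0.0499]}
rows 10 end [ 0.62 -0.05  0.32] 9.0
```

{"api": "step_arm", "payload": {
  "fingers": [-1,-1,-1,-1,-1,-1,-1,-1,-1,-1],
  "travel": [
    [0.145,0.105,-0.09],
    [0.127,0.126,-0.09],
    [0.106,0.144,-0.09],
    [0.082,0.159,-0.09],
    [0.056,0.17,-0.089],
    [0.029,0.177,-0.09],
    [0.001,0.179,-0.089],
    [-0.027,0.177,-0.09],
    [-0.055,0.171,-0.089],
    [-0.081,0.16,-0.09]
  ],
  "twist": [-0.05,-0.05,-0.05,-0.05,-0.05,-0.05,-0.05,-0.05,-0.05,-0.05]
}}

```text
time_s: 48.2
position: [0.6205, -0.0502, 0.3202]
tool_rot: [[-0.162, 0.987, -0.0], [0.987, 0.162, 0.0], [0.0, -0.0, -1.0]]
ft_force: [0.4, 0.3, -0.1]
grip_width: 0.0854
gripper_force: 0.0
```

```bash
python3 - <<'E'
from h import *
s=monitor.observe(); print(s["position"])
C=cal("wrist"); im,d=optics.get_image("wrist"); cv2.imwrite("pics/w12.png",im)
for q,z in (("feed",.122),("pocket_small",.046),("pocket_medium",.027),("pocket_large",.009),("sizer",0)):
    for r in models.landmark_of("wrist",q)[:1]: print(q,np.round(r["point"]),round(r["confidence"],2),atz("wrist",r["point"],z,C).round(4))
P=cloud("wrist",d,d>0,C); np.save("sz.npy",P)
k=(P[:,2]>.148)&(P[:,2]<.165)&(P[:,1]<.0)&(P[:,1]>-.2)&(P[:,0]>.55)&(P[:,0]<.75); w=P[k]
print("flare top",len(w),np.percentile(w,[1,50,99],axis=0).round(3),cv2.minAreaRect((w[:,:2]*1000).astype(np.float32)))
for zz in (.138,.142,.146,.15,.154,.158):
    w=P[(abs(P[:,2]-zz)<.002)&(P[:,0]>.55)&(P[:,0]<.75)&(P[:,1]<.0)&(P[:,1]>-.25)]
    print(zz,len(w),cv2.minAreaRect((w[:,:2]*1000).astype(np.float32)) if len(w)>5 else "")
E
```

```text
[ 0.62049565 -0.05024871  0.32017961]
feed [346. 256.] 0.69 [ 0.6593 -0.0952  0.122 ]
pocket_small [336. 287.] 0.74 [ 0.6652 -0.1708  0.046 ]
pocket_medium [329. 320.] 0.84 [ 0.6675 -0.2337  0.027 ]
pocket_large [328. 346.] 0.95 [ 0.6756 -0.2913  0.009 ]
sizer [332. 288.] 0.89 [ 0.6648 -0.1949  0.    ]
flare top 384 [[ 0.615 -0.108  0.148]
 [ 0.691 -0.085  0.152]
 [ 0.699 -0.071  0.158]] ((657.272705078125, -90.95297241210938), (84.44233703613281, 37.068763732910156), 4.8193440437316895)
0.138 530 ((658.5160522460938, -110.38920593261719), (84.13380432128906, 92.64640808105469), 5.611835956573486)
0.142 525 ((658.2734375, -101.53480529785156), (84.13137817382812, 75.1365737915039), 5.174018383026123)
0.146 280 ((657.3572387695312, -96.73941802978516), (84.21996307373047, 51.531394958496094), 5.942557334899902)
0.15 208 ((657.29150390625, -90.53668212890625), (84.3468017578125, 36.99393844604492), 4.1615729331970215)
0.154 142 ((656.7407836914062, -85.8479232788086), (84.28404998779297, 24.356281280517578), 4.993453025817871)
0.158 34 ((655.56103515625, -77.588623046875), (82.87195587158203, 9.961999893188477), 8.680212020874023)
```

View pics/w12.png

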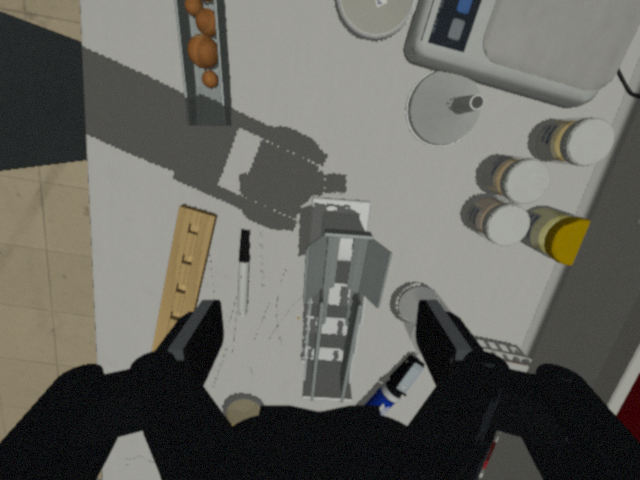

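```bash
python3 -c "
from h import *
plan([(.449,.1738,.22,9,-1),(.449,.1738,.0685,9,-1,.35,1),(.449,.1738,.0685,9,1,None,8)])
"
```

```text
{"fingers":[-1,-1,-1,-1,-1,-1,-1,-1,-1,-1],"travel":[[0.412,-0.223,0.166],[0.412,-0.223,0.166],[0.412,-0.223,0.166],[0.412,-0.223,0.166],[0.412,-0.222,0.167],[0.412,-0.222,0.166],[-0.0,-0.0,0.303],[-0.0,-0.0,0.303],[-0.0,-0.0,0.303],[-0.0,-0.0,0.303]],"twist":[-0.0001,-0.0001,-0.0001,-0.0001,-0.0001,-0.0001,-0.0,-0.0,-0.0,-0.0]}
{"fingers":[-1,-1,1,1,1,1,1,1,1,1],"travel":[[-0.0,-0.0,0.303],[0,0,0],[-0.0,-0.0,0.0],[0,0,0],[0,0,0],[0,0,0],[0,0,0],[0,0,0],[0,0,0],[0,0,0]],"twist":[-0.0,0,-0.0,0,0,0,0,0,0,0]}
{"fingers":[1],"travel":[[0,0,0]],"twist":[0]}
rows 21 end [0.449  0.1739 0.0685] 9.0
```

{"api": "step_arm", "payload": {
  "fingers": [-1,-1,-1,-1,-1,-1,-1,-1,-1,-1],
  "travel": [
    [0.412,-0.223,0.166],
    [0.412,-0.223,0.166],
    [0.412,-0.223,0.166],
    [0.412,-0.223,0.166],
    [0.412,-0.222,0.167],
    [0.412,-0.222,0.166],
    [0,0,0.303],
    [0,0,0.303],
    [0,0,0.303],
    [0,0,0.303]
  ],
  "twist": [0,0,0,0,0,0,0,0,0,0]
}}

```text
time_s: 49.75
position: [0.4485, 0.1733, 0.0984]
tool_rot: [[-0.155, 0.988, 0.0], [0.988, 0.155, 0.0], [-0.0, 0.0, -1.0]]
ft_force: [-0.4, 0.8, -0.8]
grip_width: 0.0857
gripper_force: 0.0
```

{"api": "step_arm", "payload": {
  "fingers": [-1,-1,1,1,1,1,1,1,1,1],
  "travel": [
    [0,0,0.303],
    [0,0,0],
    [0,0,0],
    [0,0,0],
    [0,0,0],
    [0,0,0],
    [0,0,0],
    [0,0,0],
    [0,0,0],
    [0,0,0]
  ],
  "twist": [0,0,0,0,0,0,0,0,0,0],
  "force": 60
}}

```text
time_s: 51.0
position: [0.4493, 0.1733, 0.0688]
tool_rot: [[-0.157, 0.988, -0.0], [0.988, 0.157, 0.0], [0.0, -0.0, -1.0]]
ft_force: [-0.3, 1.3, 0.1]
grip_width: 0.0038
gripper_force: 58.5
```

```bash
python3 - <<'E'
from h import *
s=monitor.observe(); p=s["position"]; print(p,s["grip_width"],s["gripper_force"],s["time_s"])
C=cal("wrist"); P=rim("pics/w13.png")
x,y,z=p
plan([(x,y,z+.03,None,1,.06,2)])
E
```

```text
[0.44926502 0.17325509 0.06879007] 0.0038096584171988857 58.46887171268463 51.0
scoop [315. 354.] 0.76 [0.4604 0.0937 0.    ]
scoop_hook [319. 342.] 0.83 [0.4485 0.1889 0.122 ]
rim 901 ((455.61688232421875, 140.998046875), (46.09225845336914, 77.47394561767578), 8.187925338745117)
{"fingers":[1,1,1,1,1,1,1],"travel":[[0.0,-0.0,-0.06],[0.0,-0.0,-0.06],[0.0,-0.0,-0.06],[0.0,-0.0,-0.06],[0.0,-0.0,-0.06],[0,0,0],[0,0,0]],"twist":[0.0,0.0,0.0,0.0,0.0,0,0]}
rows 7 end [0.4493 0.1732 0.0988] 9.0
```

{"api": "step_arm", "payload": {
  "fingers": [1,1,1,1,1,1,1],
  "travel": [
    [0,0,-0.06],
    [0,0,-0.06],
    [0,0,-0.06],
    [0,0,-0.06],
    [0,0,-0.06],
    [0,0,0],
    [0,0,0]
  ],
  "twist": [0,0,0,0,0,0,0]
}}

```text
time_s: 52.12
position: [0.4492, 0.1732, 0.0987]
tool_rot: [[-0.157, 0.988, -0.0], [0.988, 0.157, -0.0], [0.0, -0.0, -1.0]]
ft_force: [-0.5, -0.3, -2.0]
grip_width: 0.0042
gripper_force: 58.4
```

```bash
python3 - <<'E'
from h import *
s=monitor.observe(); print(s["tool_rot"])
prof(tilt("scene","pics/sc14.png"),(.4615,.0948),-81)
plan([(.4493,.1733,.235,9,1,.2),(.64,.095,.238,5,1,.15,1)])
E
```

```text
[[-1.56639857e-01  9.87655748e-01 -2.81054145e-04]
 [ 9.87655787e-01  1.56639858e-01 -2.02326661e-05]
 [ 2.40413723e-05 -2.80753994e-04 -9.99999960e-01]]
t 52.12 tcp [0.4492 0.1732 0.0987] F [-0.52 -0.33 -2.02] M [ 0.1    0.059 -0.017] w 0.0042
scoop_nose [272.3 287.8] 0.59
-100 6 [-0.004 -0.002  0.001]
-80 127 [0.033 0.059 0.073]
-60 152 [0.029 0.053 0.066]
-40 147 [0.009 0.054 0.067]
-20 158 [0.001 0.054 0.066]
0 151 [-0.     0.055  0.068]
20 178 [0.001 0.051 0.066]
40 171 [0.029 0.051 0.066]
60 167 [0.    0.05  0.066]
80 132 [0.041 0.051 0.065]
{"fingers":[1,1,1,1,1,1,1,1,1,1],"travel":[[0.0,0.0,-0.195],[0.0,0.0,-0.195],[0.0,0.0,-0.195],[0.0,0.0,-0.195],[0.0,0.0,-0.195],[0.0,0.001,-0.194],[0.001,0.0,-0.195],[-0.077,0.126,-0.002],[-0.076,0.126,-0.002],[-0.075,0.127,-0.002]],"twist":[0.0,0.0,0.0,0.0,0.0,0.0,0.0001,0.0016,0.0016,0.0016]}
{"fingers":[1,1,1,1,1,1,1,1,1,1],"travel":[[-0.075,0.127,-0.002],[-0.074,0.127,-0.002],[-0.073,0.128,-0.002],[-0.073,0.128,-0.002],[-0.072,0.128,-0.002],[-0.071,0.129,-0.002],[-0.071,0.129,-0.002],[-0.07,0.129,-0.002],[-0.069,0.13,-0.003],[-0.069,0.13,-0.002]],"twist":[0.0016,0.0016,0.0016,0.0016,0.0016,0.0016,0.0016,0.0016,0.0015,0.0016]}
{"fingers":[1,1],"travel":[[-0.069,0.131,-0.003],[0,0,0]],"twist":[0.0015,0]}
rows 22 end [0.64  0.095 0.238] 5.0
```

View pics/sc14.png

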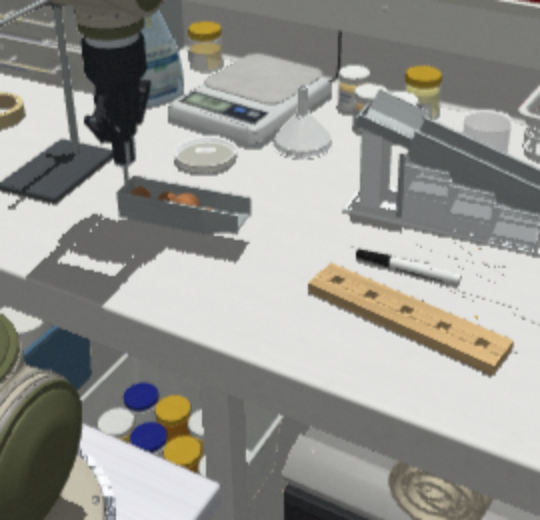

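{"api": "step_arm", "payload": {
  "fingers": [1,1,1,1,1,1,1,1,1,1],
  "travel": [
    [0,0,-0.1],
    [0,0,-0.195],
    [0,0,-0.195],
    [0,0,-0.195],
    [0,0,-0.195],
    [0,0,-0.195],
    [0,0,-0.195],
    [0,0,-0.1],
    [-0.04,0.06,0],
    [-0.076,0.126,0]
  ],
  "twist": [0,0,0,0,0,0,0,0,0,0]
}}

```text
time_s: 53.58
position: [0.4698, 0.1645, 0.2353]
tool_rot: [[-0.157, 0.988, -0.001], [0.988, 0.157, -0.0], [0.0, -0.001, -1.0]]
ft_force: [0.4, 0.7, -3.0]
grip_width: 0.0042
gripper_force: 58.5
```

```bash
python3 - <<'E'
from h import *
print(monitor.observe()["position"])
plan([(.64,.095,.238,5,1,.15,1)])
E
```

```text
[0.46979723 0.16445329 0.23528642]
{"fingers":[1,1,1,1,1,1,1,1,1,1],"travel":[[-0.073,0.121,-0.002],[-0.073,0.121,-0.002],[-0.072,0.122,-0.002],[-0.071,0.122,-0.002],[-0.071,0.122,-0.002],[-0.07,0.123,-0.002],[-0.069,0.123,-0.002],[-0.069,0.124,-0.002],[-0.068,0.124,-0.002],[-0.068,0.124,-0.002]],"twist":[0.0017,0.0017,0.0017,0.0017,0.0017,0.0017,0.0017,0.0018,0.0017,0.0018]}
{"fingers":[1,1,1,1],"travel":[[-0.067,0.125,-0.002],[-0.066,0.125,-0.003],[-0.065,0.125,-0.002],[0,0,0]],"twist":[0.0017,0.0018,0.0017,0]}
rows 14 end [0.64  0.095 0.238] 5.0
```

{"api": "step_arm", "payload": {
  "fingers": [1,1,1,1,1,1,1,1,1,1],
  "travel": [
    [-0.073,0.121,-0.002],
    [-0.073,0.121,-0.002],
    [-0.072,0.122,-0.002],
    [-0.071,0.122,-0.002],
    [-0.071,0.122,-0.002],
    [-0.07,0.123,-0.002],
    [-0.069,0.123,-0.002],
    [-0.069,0.124,-0.002],
    [-0.068,0.124,-0.002],
    [-0.068,0.124,-0.002]
  ],
  "twist": [0.0017,0.0017,0.0017,0.0017,0.0017,0.0017,0.0017,0.0018,0.0017,0.0018]
}}

```text
time_s: 54.82
position: [0.6012, 0.1108, 0.2378]
tool_rot: [[-0.103, 0.995, -0.0], [0.995, 0.103, 0.0], [0.0, -0.0, -1.0]]
ft_force: [-0.1, -0.9, -2.7]
grip_width: 0.0039
gripper_force: 58.5
```

{"api": "step_arm", "payload": {
  "fingers": [1,1,1,1,1],
  "travel": [
    [-0.067,0.125,-0.002],
    [-0.066,0.125,-0.003],
    [-0.035,0.06,0],
    [-0.03,0.06,0],
    [0,0,0]
  ],
  "twist": [0.0017,0.0018,0.0017,0,0]
}}

```text
time_s: 55.45
position: [0.6393, 0.095, 0.2382]
tool_rot: [[-0.087, 0.996, -0.0], [0.996, 0.087, 0.0], [0.0, -0.0, -1.0]]
ft_force: [0.3, 0.4, -1.2]
grip_width: 0.0043
gripper_force: 58.5
```

```bash
python3 - <<'E'
from h import *
s=monitor.observe(); p=s["position"]; print(p)
C=cal("wrist"); im,d=optics.get_image("wrist"); cv2.imwrite("pics/w15.png",im)
P=cloud("wrist",d,d>0,C); b=p[2]-.0688
w=P[(abs(P[:,2]-b-.038)<.004)&(abs(P[:,0]-.655)<.06)&(P[:,1]<.06)&(P[:,1]>-.12)]
print(len(w),np.percentile(w,[1,50,99],axis=0).round(3))
for y in (.04,.02,0,-.02,-.04,-.06):
    q=w[abs(w[:,1]-y)<.008]
    if len(q)>5: print(y,q[:,0].min().round(4),q[:,0].max().round(4),np.median(q[:,2]).round(4))
for q,z in (("feed",.122),("scoop_nose",b+.016),("pocket_large",.009)):
    for r in models.landmark_of("wrist",q)[:1]: print(q,np.round(r["point"]),round(r["confidence"],2),atz("wrist",r["point"],z,C).round(4))
E
```

```text
[0.63930921 0.09496768 0.23817807]
537 [[ 0.642 -0.     0.203]
 [ 0.65   0.012  0.206]
 [ 0.657  0.021  0.208]]
0.02 0.6413 0.6558 0.2056
0 0.6413 0.6576 0.2059
feed [320. 352.] 0.31 [ 0.6518 -0.018   0.122 ]
pocket_large [323. 381.] 0.72 [ 0.6666 -0.1473  0.009 ]
```

View pics/w15.png

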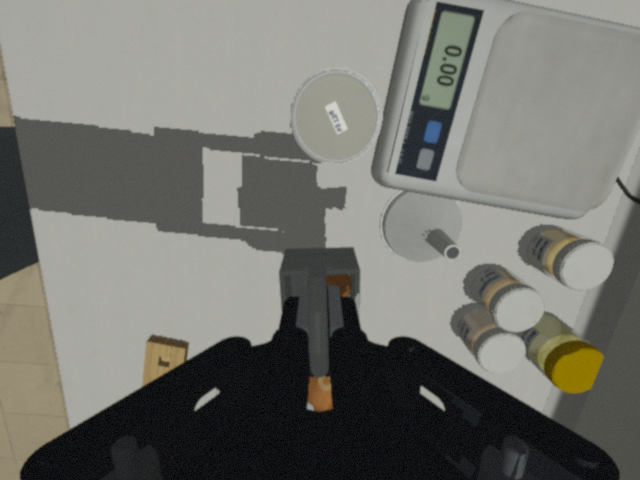

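```bash
python3 - <<'E'
from h import *
plan([(.644,.0605,.236,5,1,.12),(.644,.0605,.212,5,1,.05,2)])
E
```

```text
{"fingers":[1,1,1,1,1,1,1,1,1,1],"travel":[[-0.117,0.007,0.008],[-0.117,0.007,0.008],[-0.117,0.007,0.009],[0.0,-0.0,0.048],[0.0,-0.0,0.048],[0.0,-0.0,0.048],[0.0,-0.0,0.048],[0.0,-0.0,0.048],[0,0,0],[0,0,0]],"twist":[-0.0,-0.0,-0.0,-0.0,-0.0,-0.0,-0.0,-0.0,0,0]}
rows 10 end [0.644  0.0605 0.212 ] 5.0
```

{"api": "step_arm", "payload": {
  "fingers": [1,1,1,1,1,1,1,1,1,1],
  "travel": [
    [-0.117,0.007,0.008],
    [-0.117,0.007,0.008],
    [-0.117,0.007,0.009],
    [0,0,0.048],
    [0,0,0.048],
    [0,0,0.048],
    [0,0,0.048],
    [0,0,0.048],
    [0,0,0],
    [0,0,0]
  ],
  "twist": [0,0,0,0,0,0,0,0,0,0]
}}

```text
time_s: 56.9
position: [0.6443, 0.0603, 0.212]
tool_rot: [[-0.087, 0.996, 0.0], [0.996, 0.087, -0.0], [-0.0, 0.0, -1.0]]
ft_force: [-0.5, -0.6, -2.2]
grip_width: 0.0041
gripper_force: 58.5
```

```bash
python3 - <<'E'
from h import *
P=tilt("scene","pics/sc16.png",(130,340,230,500)); 
prof(P,(.6502,-.0192),-85)
E
```

```text
t 56.9 tcp [0.6443 0.0603 0.212 ] F [-0.49 -0.58 -2.21] M [0.118 0.032 0.012] w 0.0041
scoop_nose [345.2 232. ] 0.87
scoop_hook [318.5 224.7] 0.29
-80 120 [0.15  0.174 0.195]
-60 129 [0.146 0.169 0.18 ]
-40 134 [0.145 0.168 0.179]
-20 137 [0.146 0.169 0.179]
0 106 [0.146 0.167 0.18 ]
20 120 [0.148 0.168 0.179]
40 142 [0.146 0.166 0.18 ]
60 135 [0.151 0.167 0.179]
80 106 [0.156 0.166 0.179]
```

View pics/sc16.png

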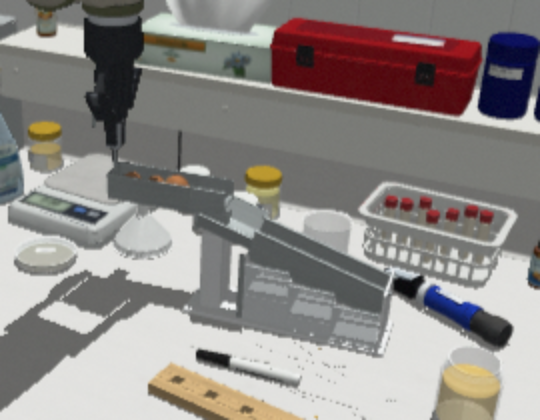

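{"api": "step_arm", "payload": {
  "fingers": [0.87,0.866,0.863,0.863,0.863,0.863,0.863,0.863,0.863,0.863],
  "travel": [
    [0,0,0],
    [0,0,0],
    [0,0,0],
    [0,0,0],
    [-0.03,0,-0.033],
    [-0.03,0,-0.033],
    [-0.03,0,-0.033],
    [-0.03,0,-0.033],
    [-0.03,0,-0.033],
    [-0.02,0,-0.03]
  ],
  "twist": [0,0,0,0,0,0,0,0,0,0],
  "force": 20
}}

```text
time_s: 58.35
position: [0.6457, 0.0429, 0.2314]
tool_rot: [[-0.087, 0.996, -0.0], [0.996, 0.087, -0.0], [-0.0, -0.0, -1.0]]
ft_force: [0.2, -0.0, -2.2]
grip_width: 0.0058
gripper_force: 2.4
```

```bash
python3 - <<'E'
from h import *
P=tilt("scene"); 
prof(P,(.6502,-.0192),-85)
E
```

```text
t 58.35 tcp [0.6457 0.0429 0.2314] F [ 0.23 -0.02 -2.2 ] M [ 0.024  0.008 -0.019] w 0.0058
scoop_nose [342.7 232.6] 0.8
-80 86 [0.165 0.188 0.203]
-60 148 [0.164 0.184 0.199]
-40 142 [0.159 0.182 0.194]
-20 147 [0.156 0.177 0.19 ]
0 141 [0.151 0.175 0.187]
20 132 [0.146 0.169 0.182]
40 132 [0.144 0.164 0.178]
60 142 [0.145 0.162 0.173]
80 114 [0.144 0.159 0.171]
```

{"api": "step_arm", "payload": {
  "fingers": [0.863,0.863,0.863,0.863,0.863,0.863,0.863,0.863],
  "travel": [
    [-0.033,0,-0.027],
    [-0.033,0,-0.027],
    [-0.033,0,-0.027],
    [-0.033,0,-0.027],
    [-0.033,0,-0.026],
    [-0.033,0,-0.026],
    [0,0,0],
    [0,0,0]
  ],
  "twist": [0,0,0,0,0,0,0,0]
}}

```text
time_s: 59.55
position: [0.6474, 0.0236, 0.2472]
tool_rot: [[-0.087, 0.996, -0.0], [0.996, 0.087, -0.0], [-0.0, -0.0, -1.0]]
ft_force: [0.8, 0.6, -0.3]
grip_width: 0.0059
gripper_force: 2.5
```

```bash
python3 - <<'E'
from h import *
P=tilt("scene"); 
prof(P,(.6502,-.0192),-85)
for q in ("nut_small_1","nut_medium_1","nut_large"): print(q,[(np.round(r["point"]).tolist(),round(r["confidence"],2)) for r in models.trace("scene",q)])
E
```

```text
t 59.55 tcp [0.6474 0.0236 0.2472] F [ 0.81  0.61 -0.31] M [-0.015 -0.026  0.022] w 0.0059
scoop_nose [343.7 234.3] 0.57
scoop_hook [351.4 314.6] 0.27
-80 7 [0.092 0.099 0.192]
-60 172 [0.182 0.203 0.22 ]
-40 162 [0.174 0.194 0.21 ]
-20 152 [0.166 0.187 0.202]
0 160 [0.16  0.181 0.195]
20 152 [0.157 0.175 0.189]
40 156 [0.149 0.166 0.181]
60 142 [0.146 0.16  0.174]
80 84 [0.143 0.158 0.168]
nut_small_1 [([355.0, 338.0], 0.41)]
nut_medium_1 [([344.0, 233.0], 0.66), ([374.0, 273.0], 0.56)]
nut_large []
```

{"api": "step_arm", "payload": {
  "fingers": [0.863,0.863,0.863,0.863,0.863,0.863,0.863,0.863,0.863,0.863],
  "travel": [
    [-0.022,0,-0.014],
    [-0.022,0,-0.014],
    [-0.022,0,-0.013],
    [-0.022,0,-0.013],
    [-0.023,0,-0.013],
    [-0.023,0,-0.012],
    [-0.023,0,-0.012],
    [-0.023,0,-0.012],
    [-0.023,0,-0.011],
    [-0.023,0,-0.011]
  ],
  "twist": [0,0,0,0,0,0,0,0,0,0]
}}

```text
time_s: 61.15
position: [0.6494, 0.001, 0.2599]
tool_rot: [[-0.087, 0.996, -0.0], [0.996, 0.087, 0.0], [0.0, -0.0, -1.0]]
ft_force: [0.1, 0.2, -1.5]
grip_width: 0.006
gripper_force: 2.4
```

```bash
python3 - <<'E'
from h import *
P=tilt("scene"); 
prof(P,(.6502,-.0192),-85)
for q in ("nut_small_1","nut_medium_1","nut_large"): print(q,[(np.round(r["point"]).tolist(),round(r["confidence"],2)) for r in models.trace("scene",q)])
E
```

```text
t 61.15 tcp [0.6494 0.001  0.2599] F [ 0.13  0.2  -1.5 ] M [ 0.038  0.032 -0.049] w 0.006
scoop_nose [346.3 240.1] 0.68
-60 50 [0.067 0.21  0.224]
-40 196 [0.186 0.214 0.235]
-20 176 [0.178 0.202 0.219]
0 181 [0.168 0.192 0.21 ]
20 178 [0.16  0.181 0.199]
40 171 [0.151 0.171 0.188]
60 156 [0.146 0.163 0.178]
80 144 [0.14  0.152 0.167]
nut_small_1 [([374.0, 277.0], 0.54), ([181.0, 260.0], 0.36)]
nut_medium_1 []
nut_large [([446.0, 383.0], 0.62), ([374.0, 273.0], 0.25)]
```

{"api": "step_arm", "payload": {
  "fingers": [0.863,0.863,0.862,0.862,0.862,0.862,0.862,0.862,0.862,0.862],
  "travel": [
    [-0.025,0,-0.01],
    [-0.025,0,-0.01],
    [-0.025,0,-0.01],
    [-0.025,0,-0.009],
    [-0.025,0,-0.009],
    [-0.025,0,-0.009],
    [-0.025,0,-0.008],
    [-0.025,0,-0.008],
    [-0.02,0,-0.006],
    [0,0,0]
  ],
  "twist": [0,0,0,0,0,0,0,0,0,0]
}}

```text
time_s: 62.75
position: [0.6514, -0.021, 0.2677]
tool_rot: [[-0.087, 0.996, 0.0], [0.996, 0.087, 0.0], [0.0, 0.0, -1.0]]
ft_force: [-0.2, -0.2, -2.3]
grip_width: 0.0058
gripper_force: 1.6
```

```bash
python3 - <<'E'
from h import *
P=tilt("scene","pics/sc17.png",(190,320,300,440)); 
prof(P,(.6502,-.0192),-85)
for q in ("nut_small_1","nut_medium_1","nut_large"): print(q,[(np.round(r["point"]).tolist(),round(r["confidence"],2)) for r in models.trace("scene",q)])
im,d=optics.get_image("side")
for q in ("nut_small_1","nut_medium_1","nut_large"): print(q,[(np.round(r["point"]).tolist(),round(r["confidence"],2)) for r in models.trace("side",q)])
E
```

```text
t 62.75 tcp [ 0.6514 -0.021   0.2677] F [-0.25 -0.19 -2.27] M [ 0.03  -0.002  0.048] w 0.0058
scoop_nose [347.  239.8] 0.8
scoop_hook [446.8 388.3] 0.51
-120 6 [0.149 0.152 0.156]
-40 94 [0.206 0.223 0.243]
-20 212 [0.196 0.222 0.255]
0 191 [0.182 0.206 0.225]
20 190 [0.168 0.192 0.21 ]
40 190 [0.155 0.179 0.196]
60 172 [0.149 0.167 0.183]
80 145 [0.139 0.154 0.169]
nut_small_1 []
nut_medium_1 []
nut_large []
nut_small_1 []
nut_medium_1 []
nut_large [([413.0, 236.0], 0.64), ([348.0, 261.0], 0.34)]
```

```bash
cat >> h.py <<'E'
def brown(n,box):
    im,d=optics.get_image(n); h=cv2.cvtColor(im,cv2.COLOR_BGR2HSV); m=((h[...,0]>3)&(h[...,0]<20)&(h[...,1]>60)&(h[...,2]>30)).astype(np.uint8)
    k=np.zeros_like(m); k[box[0]:box[1],box[2]:box[3]]=1
    nn,l,s,c=cv2.connectedComponentsWithStats(m*k)
    print(n,[(c[i].round(0).tolist(),int(s[i,4])) for i in range(1,nn) if s[i,4]>5]); return im
E
python3 - <<'E'
from h import *
im=brown("scene",(180,310,290,440)); a=brown("side",(180,330,250,360))
c=np.hstack([cv2.resize(im[190:310,300:440],(560,480)),cv2.resize(a[200:320,270:340],(240,411)).copy() if 0 else cv2.resize(a[200:320,265:325],(240,480))]); cv2.imwrite("pics/c18.png",c)
C=cal("scene")
for n,o in (("small",-.0235),("med",.036),("large",.0965)):
    v=np.array([.087,-.996]); p=np.array([.666,-.1945])+o*v
    print(n,proj("scene",[*p,{"small":.056,"med":.041,"large":.027}[n]],C).round(0),p)
E
```

```text
scene []
side [([299.0, 186.0], 9), ([307.0, 186.0], 8), ([256.0, 205.0], 15), ([358.0, 278.0], 30)]
small [366. 270.] [ 0.6639555 -0.171094 ]
med [387. 279.] [ 0.669132 -0.230356]
large [409. 288.] [ 0.6743955 -0.290614 ]
```

View pics/c18.png

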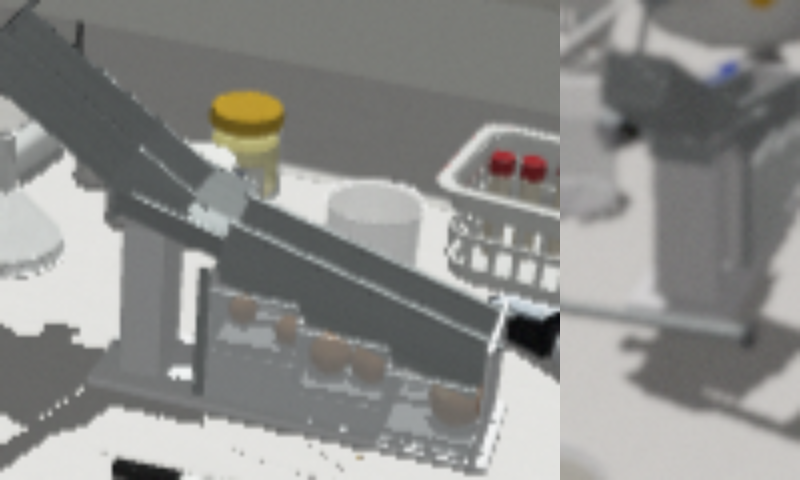

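```bash
python3 - <<'E'
from h import *
plan([(.6514,-.021,.2677,5,1,None,2),(.6514,-.021,.33,5,1,.15),(.63,.12,.32,5,1,.3),(.459,.107,.2,9,1,.3),(.459,.107,.155,9,1,.15,1)])
E
```

```text
{"fingers":[1,1,1,1,1,1,1,1,1,1],"travel":[[-0.002,0.0,0.0],[0,0,0],[0,0,0],[-0.0,0.0,-0.125],[-0.0,0.0,-0.124],[-0.0,0.0,-0.125],[-0.0,0.0,-0.124],[-0.0,0.0,-0.125],[0.285,-0.018,0.02],[0.285,-0.018,0.02]],"twist":[-0.0001,0,0,0.0,0.0,0.0,0.0,0.0,0.0,0.0]}
{"fingers":[1,1,1,1,1,1,1,1,1,1],"travel":[[0.284,-0.018,0.02],[0.285,-0.018,0.02],[0.284,-0.018,0.02],[0.003,-0.245,0.171],[0.005,-0.245,0.172],[0.008,-0.245,0.171],[0.01,-0.245,0.172],[0.013,-0.244,0.171],[0.015,-0.245,0.172],[0.017,-0.244,0.171]],"twist":[0.0,0.0,0.0,-0.0032,-0.0032,-0.0032,-0.0032,-0.0031,-0.0032,-0.0031]}
{"fingers":[1,1,1,1,1],"travel":[[0.0,0.0,0.113],[0.0,0.0,0.112],[0.0,0.0,0.113],[0.0,0.0,0.112],[0,0,0]],"twist":[-0.0,-0.0,-0.0,-0.0,0]}
rows 25 end [0.459 0.107 0.155] 9.0
```

{"api": "step_arm", "payload": {
  "fingers": [1,1,1,1,1,1,1,1,1,1],
  "travel": [
    [0,0,0],
    [0,0,0],
    [0,0,0],
    [0,0,-0.125],
    [0,0,-0.124],
    [0,0,-0.125],
    [0,0,-0.124],
    [0,0,-0.125],
    [0.285,-0.018,0.02],
    [0.285,-0.018,0.02]
  ],
  "twist": [0,0,0,0,0,0,0,0,0,0],
  "force": 60
}}

```text
time_s: 64.65
position: [0.6427, 0.0361, 0.3265]
tool_rot: [[-0.086, 0.996, 0.0], [0.996, 0.086, 0.0], [-0.0, 0.0, -1.0]]
ft_force: [-0.4, 0.3, -2.3]
grip_width: 0.0044
gripper_force: 58.5
```

{"api": "step_arm", "payload": {
  "fingers": [1,1,1,1,1,1,1,1,1,1],
  "travel": [
    [0.284,-0.018,0.02],
    [0.285,-0.018,0.02],
    [0.284,-0.018,0.02],
    [0.003,-0.245,0.171],
    [0.005,-0.245,0.172],
    [0.008,-0.245,0.171],
    [0.01,-0.245,0.172],
    [0.013,-0.244,0.171],
    [0.015,-0.245,0.172],
    [0.017,-0.244,0.171]
  ],
  "twist": [0,0,0,-0.0032,-0.0032,-0.0032,-0.0032,-0.0031,-0.0032,-0.0031]
}}

```text
time_s: 65.9
position: [0.4585, 0.1072, 0.2001]
tool_rot: [[-0.156, 0.988, 0.001], [0.988, 0.156, -0.0], [-0.0, 0.001, -1.0]]
ft_force: [0.5, -0.2, -1.9]
grip_width: 0.0044
gripper_force: 58.6
```

{"api": "step_arm", "payload": {
  "fingers": [1,1,1,1,1],
  "travel": [
    [0,0,0.113],
    [0,0,0.112],
    [0,0,0.113],
    [0,0,0.112],
    [0,0,0]
  ],
  "twist": [0,0,0,0,0]
}}

```text
time_s: 66.53
position: [0.4589, 0.1072, 0.1542]
tool_rot: [[-0.156, 0.988, -0.002], [0.988, 0.156, 0.0], [0.0, -0.002, -1.0]]
ft_force: [-0.2, 0.3, -0.7]
grip_width: 0.004
gripper_force: 58.6
```

```bash
python3 - <<'E'
from h import *
P=tilt("scene"); prof(P,(.46,.10),-81)
E
```

```text
t 66.53 tcp [0.4589 0.1072 0.1542] F [-0.23  0.28 -0.67] M [ 0.056  0.042 -0.042] w 0.004
scoop_nose [268.9 297.1] 0.9
-60 22 [0.097 0.104 0.112]
-40 210 [0.088 0.109 0.131]
-20 228 [0.075 0.099 0.124]
0 219 [0.061 0.083 0.105]
20 220 [0.046 0.07  0.091]
40 215 [0.034 0.055 0.076]
60 195 [0.026 0.044 0.064]
80 157 [0.02  0.034 0.05 ]
```

{"api": "step_arm", "payload": {
  "fingers": [0.87,0.865,0.864,0.864,0.864,0.864,0.864,0.864,0.864,0.864],
  "travel": [
    [0,0,0.05],
    [0,0,0.06],
    [0,0,0.05],
    [0.08,0,0.04],
    [0.08,0,0.04],
    [0.08,0,0.05],
    [0.08,0,0.06],
    [0.07,0,0.07],
    [0.07,0,0.07],
    [0.06,0,0.07]
  ],
  "twist": [0,0,0,0,0,0,0,0,0,0],
  "force": 20
}}

```text
time_s: 67.97
position: [0.4508, 0.1591, 0.0985]
tool_rot: [[-0.156, 0.988, -0.0], [0.988, 0.156, 0.0], [0.0, 0.0, -1.0]]
ft_force: [-0.3, 1.0, -0.4]
grip_width: 0.0055
gripper_force: 3.4
```

{"api": "step_arm", "payload": {
  "fingers": [0.864,0.864,0.864,0.864,0.864,0.864,0.864],
  "travel": [
    [0.05,0,0.06],
    [0.05,0,0.06],
    [0.05,0,0.06],
    [0.04,0,0.06],
    [0.02,0,0.04],
    [0,0,0],
    [0,0,0]
  ],
  "twist": [0,0,0,0,0,0,0]
}}

```text
time_s: 68.85
position: [0.4476, 0.1791, 0.071]
tool_rot: [[-0.156, 0.988, -0.0], [0.988, 0.156, -0.0], [-0.0, -0.0, -1.0]]
ft_force: [-0.9, -0.4, -0.2]
grip_width: 0.0054
gripper_force: 3.3
```

```bash
python3 - <<'E'
from h import *
P=tilt("scene"); prof(P,(.46,.10),-81)
E
```

```text
t 68.85 tcp [0.4476 0.1791 0.071 ] F [-0.87 -0.43 -0.19] M [-0.026  0.012 -0.019] w 0.0054
scoop_nose [266.3 299.3] 0.72
-80 185 [0.006 0.027 0.046]
-60 151 [0.005 0.023 0.037]
-40 158 [0.002 0.022 0.038]
-20 156 [0.003 0.022 0.037]
0 162 [0.001 0.022 0.037]
20 165 [0.003 0.021 0.038]
40 159 [0.001 0.021 0.036]
60 159 [0.007 0.022 0.037]
80 95 [0.008 0.019 0.036]
```

```bash
python3 - <<'E'
from h import *
plan([(.4476,.1791,.071,None,-1,None,3),(.4476,.1791,.2,None),(.46,.26,.42,9,-1,.5,1)])
E
```

```text
{"fingers":[-1,-1,-1,-1,-1,-1,-1,-1,-1,-1],"travel":[[-0.0,-0.001,0.001],[0,0,0],[0,0,0],[0,0,0],[-0.0,0.0,-0.43],[-0.0,0.0,-0.43],[-0.0,0.0,-0.43],[0.156,0.05,-0.44],[0.156,0.05,-0.44],[0.156,0.05,-0.44]],"twist":[-0.0,0,0,0,-0.0,-0.0,-0.0,-0.0,-0.0,-0.0001]}
{"fingers":[-1,-1,-1],"travel":[[0.156,0.049,-0.44],[0.155,0.05,-0.44],[0,0,0]],"twist":[-0.0,-0.0001,0]}
rows 13 end [0.46 0.26 0.42] 9.0
```

{"api": "step_arm", "payload": {
  "fingers": [-1,-1,-1,-1,-1,-1,-1,-1,-1,-1],
  "travel": [
    [0,0,0],
    [0,0,0],
    [0,0,0],
    [0,0,0],
    [0,0,-0.43],
    [0,0,-0.43],
    [0,0,-0.43],
    [0.156,0.05,-0.44],
    [0.156,0.05,-0.44],
    [0.156,0.05,-0.44]
  ],
  "twist": [0,0,0,0,0,0,0,0,0,0]
}}

```text
time_s: 70.3
position: [0.4549, 0.2283, 0.3335]
tool_rot: [[-0.156, 0.988, 0.0], [0.988, 0.156, 0.0], [0.0, 0.0, -1.0]]
ft_force: [0.9, 0.7, -0.7]
grip_width: 0.0854
gripper_force: 0.0
```

{"api": "step_arm", "payload": {
  "fingers": [-1,-1,-1],
  "travel": [
    [0.156,0.049,-0.44],
    [0.155,0.05,-0.44],
    [0,0,0]
  ],
  "twist": [0,0,0]
}}

```text
time_s: 70.68
position: [0.4604, 0.2611, 0.4227]
tool_rot: [[-0.157, 0.988, 0.006], [0.988, 0.157, 0.002], [0.001, 0.006, -1.0]]
ft_force: [0.8, -0.4, -1.3]
grip_width: 0.0854
gripper_force: 0.0
```

```bash
python3 - <<'E'
from h import *
s=monitor.observe(); print(s["position"],s["time_s"])
C=cal("wrist"); im,d=optics.get_image("wrist"); cv2.imwrite("pics/w20.png",im)
P=cloud("wrist",d,d>0,C)
w=P[(abs(P[:,2]-.262)<.008)&(P[:,1]>.25)&(P[:,1]<.45)&(P[:,0]>.35)&(P[:,0]<.65)]
print(len(w),np.percentile(w,[1,50,99],axis=0).round(4),cv2.minAreaRect((w[:,:2]*1000).astype(np.float32)))
for x in np.arange(.4,.6,.015):
    q=w[abs(w[:,0]-x)<.0075]
    if len(q)>3: print(x.round(3),len(q),np.percentile(q[:,1],[5,50,95]).round(4),q[:,2].max().round(4))
for q,z in (("rod_mid",.26),("scoop",0),("scoop_nose",.016),("scoop_hook",.122)):
    for r in models.landmark_of("wrist",q)[:1]: print(q,np.round(r["point"]),round(r["confidence"],2),atz("wrist",r["point"],z,C).round(4))
w=P[(P[:,2]>.034)&(P[:,2]<.042)&(abs(P[:,0]-.46)<.08)&(P[:,1]>-.05)&(P[:,1]<.24)]
print(len(w),cv2.minAreaRect((w[:,:2]*1000).astype(np.float32)))
E
```

```text
[0.4604156  0.2610639  0.42269454] 70.675
1879 [[0.4366 0.3467 0.2567]
 [0.5126 0.3568 0.2636]
 [0.5627 0.3923 0.2697]] ((502.45892333984375, 366.7718811035156), (135.68096923828125, 43.95709228515625), 4.896695137023926)
0.43 38 [0.345  0.351  0.3571] 0.2677
0.445 205 [0.3464 0.3514 0.3557] 0.2682
0.46 176 [0.3493 0.3528 0.3566] 0.2655
0.475 171 [0.3506 0.3542 0.3578] 0.2652
0.49 177 [0.3519 0.3554 0.3591] 0.2658
0.505 172 [0.3533 0.3567 0.3604] 0.2656
0.52 171 [0.3545 0.3581 0.3618] 0.2658
0.535 169 [0.3558 0.3593 0.3629] 0.2659
0.55 441 [0.3509 0.3694 0.3915] 0.2699
0.565 159 [0.3504 0.3809 0.3919] 0.2697
rod_mid [370. 122.] 0.87 [0.4931 0.3533 0.26  ]
scoop [303. 264.] 0.98 [0.4586 0.1076 0.    ]
scoop_nose [305. 310.] 0.63 [0.4757 0.0247 0.016 ]
scoop_hook [298. 235.] 0.73 [0.444  0.1987 0.122 ]
401 ((460.2990417480469, 107.29572296142578), (45.44918441772461, 168.48318481445312), 8.897141456604004)
```

```bash
python3 - <<'E'
from h import *
plan([(.465,.0769,.2,8.9,-1),(.465,.0769,.01,8.9,-1,.4,1),(.465,.0769,.01,8.9,1,None,6),(.465,.0769,.06,8.9,1,.15,2)])
E
```

```text
{"fingers":[-1,-1,-1,-1,-1,-1,-1,-1,-1,-1],"travel":[[-0.302,-0.039,0.365],[-0.302,-0.039,0.365],[-0.303,-0.039,0.365],[-0.303,-0.039,0.364],[-0.302,-0.039,0.365],[-0.303,-0.039,0.364],[0.0,0.0,0.38],[0.0,0.0,0.38],[0.0,0.0,0.38],[0.0,0.0,0.38]],"twist":[0.0,0.0001,0.0,0.0001,0.0,0.0001,-0.0,-0.0,-0.0,-0.0]}
{"fingers":[-1,-1,1,1,1,1,1,1,1,1],"travel":[[0.0,0.0,0.38],[0,0,0],[0.0,0.0,0.0],[0,0,0],[0,0,0],[0,0,0],[0,0,0],[0,0,0],[0,0,0],[0.0,0.0,-0.125]],"twist":[-0.0,0,-0.0,0,0,0,0,0,0,-0.0]}
{"fingers":[1,1,1,1,1],"travel":[[0.0,0.0,-0.125],[0.0,0.0,-0.125],[0.0,0.0,-0.125],[0,0,0],[0,0,0]],"twist":[-0.0,-0.0,-0.0,0,0]}
rows 25 end [0.465  0.0769 0.06  ] 8.9
```

{"api": "step_arm", "payload": {
  "fingers": [-1,-1,-1,-1,-1,-1,-1,-1,-1,-1],
  "travel": [
    [-0.302,-0.039,0.365],
    [-0.302,-0.039,0.365],
    [-0.303,-0.039,0.365],
    [-0.303,-0.039,0.364],
    [-0.302,-0.039,0.365],
    [-0.303,-0.039,0.364],
    [0,0,0.38],
    [0,0,0.38],
    [0,0,0.38],
    [0,0,0.38]
  ],
  "twist": [0,0,0,0,0,0,0,0,0,0]
}}

```text
time_s: 72.18
position: [0.4645, 0.077, 0.0478]
tool_rot: [[-0.156, 0.988, -0.001], [0.988, 0.156, 0.0], [0.0, -0.001, -1.0]]
ft_force: [1.1, -0.5, 0.4]
grip_width: 0.0855
gripper_force: 0.0
```

{"api": "step_arm", "payload": {
  "fingers": [-1,-1,1,1,1,1,1,1,1,1],
  "travel": [
    [0,0,0.38],
    [0,0,0],
    [0,0,0],
    [0,0,0],
    [0,0,0],
    [0,0,0],
    [0,0,0],
    [0,0,0],
    [0,0,0],
    [0,0,-0.125]
  ],
  "twist": [0,0,0,0,0,0,0,0,0,0],
  "force": 60
}}

```text
time_s: 73.42
position: [0.4651, 0.0772, 0.0245]
tool_rot: [[-0.156, 0.988, -0.0], [0.988, 0.156, -0.0], [-0.0, -0.0, -1.0]]
ft_force: [0.2, 0.1, -1.1]
grip_width: 0.0452
gripper_force: 61.3
```

{"api": "step_arm", "payload": {
  "fingers": [1,1,1,1,1],
  "travel": [
    [0,0,-0.125],
    [0,0,-0.125],
    [0,0,-0.125],
    [0,0,0],
    [0,0,0]
  ],
  "twist": [0,0,0,0,0]
}}

```text
time_s: 74.05
position: [0.4651, 0.0772, 0.061]
tool_rot: [[-0.156, 0.988, -0.001], [0.988, 0.156, 0.0], [0.0, -0.001, -1.0]]
ft_force: [0.3, 0.3, -2.5]
grip_width: 0.0448
gripper_force: 61.4
```

```bash
cat > hk.py <<'E'
from h import *
s=monitor.observe(); p=s["position"]; print(p,s["grip_width"],s["gripper_force"],s["ft_force"].round(1),s["time_s"])
C=cal("wrist"); im,d=optics.get_image("wrist"); P=cloud("wrist",d,d>0,C)
R=s["tool_rot"]; L=(P-p)@R   # tool frame: x toward hook, y across, z down
k=(L[:,0]>.06)&(L[:,0]<.2)&(abs(L[:,1])<.04)&(L[:,2]<-.05)&(L[:,2]>-.14); w=L[k]
print("hook pts",len(w)); print(np.percentile(w,[2,50,98],axis=0).round(4))
b=w[w[:,2]<-.108]; print("top arc",len(b),b.min(0).round(4),b.max(0).round(4))
q=models.landmark_of("wrist","scoop_hook"); print([(np.round(r["point"]),round(r["confidence"],2)) for r in q[:1]])
E
python3 hk.py; python3 - <<'E'
from h import *
prof(tilt("scene"),(.4603,.1065),-81)
E
```

```text
[0.46506892 0.07723219 0.06100998] 0.04480716087086752 61.40642998740077 [ 0.3  0.3 -2.5] 74.05
hook pts 54
[[ 0.1068 -0.0017 -0.0527]
 [ 0.1074 -0.     -0.0513]
 [ 0.108   0.0016 -0.0501]]
t 74.1 tcp [0.465  0.0772 0.0609] F [-0.48 -0.   -1.5 ] M [-0.066 -0.025 -0.054] w 0.0448
scoop_nose [268.  282.9] 0.85
scoop_hook [201.6 236.2] 0.58
-100 29 [0.15  0.166 0.174]
-80 194 [0.055 0.082 0.166]
-60 152 [0.051 0.069 0.085]
-40 160 [0.051 0.07  0.085]
-20 112 [0.051 0.067 0.085]
0 96 [0.049 0.068 0.084]
20 87 [0.048 0.065 0.084]
40 130 [0.051 0.068 0.085]
60 153 [0.056 0.072 0.084]
80 136 [0.06  0.07  0.086]Traceback (most recent call last):
  File "hk.py", line 7, in <module>
    b=w[w[:,2]<-.108]; print("top arc",len(b),b.min(0).round(4),b.max(0).round(4))
                                              ~~~~~^^^
    return umr_minimum(a, axis, None, out, keepdims, initial, where)
ValueError: zero-size array to reduction operation minimum which has no identity
```

```bash
python3 - <<'E'
from h import *
plan([(.465,.0772,.217,8.9,1,.3),(.4989,.2308,.217,5,1,.2,2)])
E
```

```text
{"fingers":[1,1,1,1,1,1,1,1,1,1],"travel":[[-0.0,-0.0,-0.26],[-0.0,-0.0,-0.26],[-0.0,-0.0,-0.26],[-0.0,-0.0,-0.26],[-0.0,-0.001,-0.26],[-0.0,-0.0,-0.261],[0.183,0.072,0.0],[0.184,0.07,0.0],[0.184,0.068,0.0],[0.185,0.067,0.0]],"twist":[0.0001,0.0001,0.0001,0.0,0.0001,0.0,0.0027,0.0027,0.0027,0.0027]}
{"fingers":[1,1,1,1,1,1],"travel":[[0.185,0.065,0.0],[0.186,0.064,0.0],[0.187,0.062,0.0],[0.187,0.06,0.0],[0,0,0],[0,0,0]],"twist":[0.0027,0.0027,0.0028,0.0027,0,0]}
rows 16 end [0.4989 0.2308 0.217 ] 5.0
```

{"api": "step_arm", "payload": {
  "fingers": [1,1,1,1,1,1,1,1,1,1],
  "travel": [
    [0,0,-0.26],
    [0,0,-0.26],
    [0,0,-0.26],
    [0,0,-0.26],
    [0,0,-0.26],
    [0,0,-0.261],
    [0.183,0.072,0],
    [0.184,0.07,0],
    [0.184,0.068,0],
    [0.185,0.067,0]
  ],
  "twist": [0,0,0,0,0,0,0.0027,0.0027,0.0027,0.0027]
}}

```text
time_s: 75.55
position: [0.4821, 0.1546, 0.217]
tool_rot: [[-0.122, 0.993, -0.001], [0.993, 0.122, -0.0], [0.0, -0.001, -1.0]]
ft_force: [0.2, -0.2, -2.0]
grip_width: 0.0452
gripper_force: 61.8
```

{"api": "step_arm", "payload": {
  "fingers": [1,1,1,1,1,1],
  "travel": [
    [0.185,0.065,0],
    [0.186,0.064,0],
    [0.187,0.062,0],
    [0.187,0.06,0],
    [0,0,0],
    [0,0,0]
  ],
  "twist": [0.0027,0.0027,0.0028,0.0027,0,0]
}}

```text
time_s: 76.3
position: [0.4987, 0.2304, 0.217]
tool_rot: [[-0.089, 0.996, -0.001], [0.996, 0.089, -0.0], [-0.0, -0.001, -1.0]]
ft_force: [0.2, -0.1, -1.4]
grip_width: 0.0454
gripper_force: 61.7
```

```bash
python3 - <<'E'
from h import *
s=monitor.observe(); p=s["position"]; R=s["tool_rot"]; print(p,s["ft_force"].round(1))
for n in ("scene","side"):
    C=cal(n); im,d=optics.get_image(n); cv2.imwrite(f"pics/{n}21.png",im)
    for q in ("scoop_hook","rod_mid"): print(n,q,[(np.round(r["point"],1).tolist(),round(r["confidence"],2)) for r in models.landmark_of(n,q)[:2]])
    hk=p+R@np.array([.125,0,-(.122-.0105)]); print("expected hook",hk.round(4),proj(n,hk,C).round(1),"rod",proj(n,[.488,.3553,.26],C).round(1))
    P=cloud(n,d,d>0,C); w=P[(abs(P[:,0]-.488)<.03)&(P[:,1]>.3)&(P[:,1]<.42)&(P[:,2]>.235)&(P[:,2]<.36)]
    L=(w-p)@R
    print(n,len(w))
    k=w[w[:,2]>.275]
    if len(k)>3: print("hook pts",len(k),k.min(0).round(4),k.max(0).round(4),np.median(k,0).round(4))
E
```

```text
[0.49869683 0.23037585 0.21704996] [ 0.2 -0.1 -1.4]
scene scoop_hook [([158.6, 161.7], 0.66)]
scene rod_mid [([163.1, 188.9], 0.73)]
expected hook [0.4877 0.3549 0.3285] [156.1 160.6] rod [159.9 185.7]
scene 249
hook pts 88 [0.4794 0.3339 0.276 ] [0.4916 0.3699 0.3309] [0.4852 0.3416 0.3103]
side scoop_hook [([287.7, 251.8], 0.83)]
side rod_mid [([285.9, 277.6], 0.6)]
expected hook [0.4877 0.3549 0.3285] [287.6 250.7] rod [287.7 279.7]
side 364
hook pts 118 [0.4806 0.3345 0.2753] [0.4895 0.3751 0.3328] [0.4856 0.3497 0.309 ]
```

{"api": "step_arm", "payload": {
  "fingers": [1,1,1,1,1,1,1,1,1,1],
  "travel": [
    [0,0,0.1],
    [0,0,0.1],
    [0,0,0.1],
    [0,0,0.1],
    [0,0,0.08],
    [0,0,0.06],
    [0,0,0.05],
    [0,0,0.02],
    [0,0,0],
    [0,0,0]
  ],
  "twist": [0,0,0,0,0,0,0,0,0,0]
}}

```text
time_s: 77.85
position: [0.499, 0.2309, 0.1566]
tool_rot: [[-0.088, 0.996, 0.0], [0.996, 0.088, 0.0], [0.0, 0.001, -1.0]]
ft_force: [-0.5, 0.4, -1.2]
grip_width: 0.0445
gripper_force: 61.7
```

{"api": "step_arm", "payload": {
  "fingers": [1,1,1,1],
  "travel": [
    [0,0,0.02],
    [0,0,0.02],
    [0,0,0],
    [0,0,0]
  ],
  "twist": [0,0,0,0]
}}

```text
time_s: 78.35
position: [0.4993, 0.2314, 0.153]
tool_rot: [[-0.088, 0.996, 0.002], [0.996, 0.088, 0.002], [0.001, 0.002, -1.0]]
ft_force: [-0.5, 2.7, 5.6]
grip_width: 0.0452
gripper_force: 62.5
```

```bash
python3 - <<'E'
from h import *
for _ in range(1):
    s=monitor.observe(); print(s["position"],s["ft_force"].round(2),s["wrist_torque"].round(3))
C=cal("side"); im,d=optics.get_image("side"); P=cloud("side",d,d>0,C); w=P[(abs(P[:,0]-.488)<.015)&(P[:,1]>.32)&(P[:,1]<.39)&(P[:,2]>.2)&(P[:,2]<.36)]
print(w[:,2].max()); k=w[w[:,2]>.267]; print(len(k),k.min(0).round(4),k.max(0).round(4)) if len(k) else 0
print([(np.round(r["point"],1).tolist(),round(r["confidence"],2)) for r in models.landmark_of("side","scoop_hook")[:2]],proj("side",[.488,.3553,.264],C))
E
```

```text
[0.49930161 0.23142616 0.15304558] [-0.48  2.65  5.62] [ 0.887  0.065 -0.007]
0.27000033482472396
13 [0.4816 0.3518 0.2676] [0.4881 0.3652 0.27  ]
[([290.1, 274.6], 0.88)] [287.72572908 278.03218471]
```

{"api": "step_arm", "payload": {
  "fingers": [-0.05,-0.06,-0.066,-0.07,-0.072,-0.074],
  "travel": [
    [0,0,0],
    [0,0,0],
    [0,0,0],
    [0,0,0],
    [0,0,0],
    [0,0,0]
  ],
  "twist": [0,0,0,0,0,0],
  "force": 20
}}

```text
time_s: 79.2
position: [0.4988, 0.2311, 0.1523]
tool_rot: [[-0.089, 0.996, -0.0], [0.996, 0.089, 0.0], [0.0, 0.0, -1.0]]
ft_force: [-0.9, 4.6, 3.7]
grip_width: 0.0462
gripper_force: 11.6
```

{"api": "step_arm", "payload": {
  "fingers": [-0.075,-0.076,-0.077,-0.078,-0.079,-0.08],
  "travel": [
    [0,0,0],
    [0,0,0],
    [0,0,0],
    [0,0,0],
    [0,0,0],
    [0,0,0]
  ],
  "twist": [0,0,0,0,0,0]
}}

```text
time_s: 79.95
position: [0.4988, 0.2307, 0.1522]
tool_rot: [[-0.088, 0.996, -0.0], [0.996, 0.088, -0.001], [-0.0, -0.0, -1.0]]
ft_force: [-0.6, 3.7, 2.0]
grip_width: 0.0458
gripper_force: 2.4
```

```bash
python3 - <<'E'
from h import *
P=tilt("side"); 
if P is not None: prof(P,(.496,.26),-85)
E
```

```text
t 79.95 tcp [0.4988 0.2307 0.1522] F [-0.59  3.68  1.97] M [0.507 0.106 0.025] w 0.0458
scoop_hook [287.4 278.3] 0.63
-120 7 [0.253 0.259 0.263]
-100 25 [0.25  0.265 0.269]
-80 416 [0.145 0.168 0.231]
-60 63 [0.144 0.168 0.18 ]
-40 74 [0.146 0.166 0.18 ]
-20 78 [0.143 0.147 0.179]
0 110 [0.142 0.149 0.178]
20 113 [0.141 0.147 0.178]
40 91 [0.142 0.146 0.166]
60 74 [0.145 0.15  0.175]
80 12 [0.15  0.165 0.175]
```

{"api": "step_arm", "payload": {
  "fingers": [-0.081,-0.082,-0.083,-0.084,-0.085,-0.086,-0.087,-0.088,-0.089,-0.09],
  "travel": [
    [0,0,0],
    [0,0,0],
    [0,0,0],
    [0,0,0],
    [0,0,0],
    [0,0,0],
    [0,0,0],
    [0,0,0],
    [0,0,0],
    [0,0,0]
  ],
  "twist": [0,0,0,0,0,0,0,0,0,0]
}}

```text
time_s: 81.4
position: [0.4989, 0.2309, 0.1523]
tool_rot: [[-0.088, 0.996, -0.0], [0.996, 0.088, 0.0], [0.0, -0.0, -1.0]]
ft_force: [-0.5, -0.5, 0.8]
grip_width: 0.0463
gripper_force: 0.0
```

```bash
python3 - <<'E'
from h import *
P=tilt("side"); 
if P is not None: prof(P,(.496,.26),-85)
E
```

```text
t 81.4 tcp [0.4989 0.2309 0.1523] F [-0.53 -0.55  0.81] M [0.04  0.031 0.045] w 0.0463
scoop_hook [287.6 278. ] 0.77
-120 89 [0.125 0.151 0.186]
-100 84 [0.109 0.131 0.156]
-80 74 [0.088 0.111 0.134]
-60 60 [0.077 0.096 0.119]
-40 48 [0.066 0.082 0.1  ]
```

{"api": "step_arm", "payload": {
  "fingers": [-0.2,-0.4,-0.7,-1,-1,-1,-1,-1,-1,-1],
  "travel": [
    [0,0,0],
    [0,0,0],
    [0,0,0],
    [0,0,0],
    [-0.1,0,0],
    [-0.2,0,0],
    [-0.3,0,0],
    [-0.3,0,0],
    [-0.3,0,-0.2],
    [0,0,0]
  ],
  "twist": [0,0,0,0,0,0,0,0,0,0]
}}

```text
time_s: 82.85
position: [0.5103, 0.1094, 0.1734]
tool_rot: [[-0.086, 0.996, 0.003], [0.996, 0.086, -0.0], [-0.001, 0.003, -1.0]]
ft_force: [-0.3, 0.0, 0.3]
grip_width: 0.0853
gripper_force: 0.0
```

{"api": "step_arm", "payload": {
  "fingers": [-1,-1,-1,-1,-1,-1,-1,-1,-1,-1],
  "travel": [
    [0,0,0],
    [0,0,0],
    [0,0,0],
    [0,0,0],
    [0,0,0],
    [0,0,0],
    [0,0,0],
    [0,0,0],
    [0,0,0],
    [0,0,0]
  ],
  "twist": [0,0,0,0,0,0,0,0,0,0]
}}

```text
time_s: 84.1
position: [0.5095, 0.1113, 0.1723]
tool_rot: [[-0.088, 0.996, 0.0], [0.996, 0.088, -0.0], [-0.0, 0.0, -1.0]]
ft_force: [0.5, -0.6, -0.2]
grip_width: 0.0856
gripper_force: 0.0
```

```bash
python3 - <<'E'
from h import *
C=cal("side")
for i in range(4):
    im,d=optics.get_image("side"); 
    print([(q,[np.round(r["point"],1).tolist() for r in models.landmark_of("side",q)[:1]]) for q in ("scoop_hook","scoop_nose")])
P=tilt("side"); 
if P is not None: prof(P,(.496,.26),-85)
for o in (-.05,-.01,0,.045): print(o,proj("side",[.494+o,.3557+o*.087,.264],C).round(1))
im,d=optics.get_image("scene"); cv2.imwrite("pics/f.png",im)
for q in ("nut_small_1","nut_medium_1","nut_large"): print(q,[(np.round(r["point"]).tolist(),round(r["confidence"],2)) for r in models.trace("scene",q)])
E
```

```text
[('scoop_hook', [[286.8, 277.6]]), ('scoop_nose', [[289.9, 353.6]])]
[('scoop_hook', [[288.4, 275.0]]), ('scoop_nose', [[298.3, 320.2]])]
[('scoop_hook', [[286.5, 275.2]]), ('scoop_nose', [[299.4, 301.1]])]
[('scoop_hook', [[290.2, 275.0]]), ('scoop_nose', [[298.3, 327.4]])]
t 84.7 tcp [0.5095 0.1113 0.1723] F [-0.21 -0.7   0.13] M [-0.074  0.056  0.032] w 0.0855
scoop_nose [287.7 360.2] 0.68
scoop_hook [289.9 277.6] 0.79
-120 125 [0.069 0.127 0.268]
-100 91 [0.056 0.111 0.272]
-80 12 [0.059 0.074 0.249]
-0.05 [307.9 281.2]
-0.01 [289.6 278.3]
0 [285.  277.6]
0.045 [264.7 274.4]
nut_small_1 []
nut_medium_1 []
nut_large []
```

{"api": "step_arm", "payload": {
  "fingers": [-1,-1,-1,-1,-1,-1,-1,-1,-1,-1],
  "travel": [
    [0,0,0],
    [0,0,0],
    [0,0,0],
    [0,0,0],
    [0,0,0],
    [0,0,0],
    [0,0,0],
    [0,0,0],
    [0,0,0],
    [0,0,0]
  ],
  "twist": [0,0,0,0,0,0,0,0,0,0]
}}

```text
time_s: 86.35
position: [0.5095, 0.1114, 0.1723]
tool_rot: [[-0.088, 0.996, -0.0], [0.996, 0.088, 0.0], [0.0, -0.0, -1.0]]
ft_force: [0.4, 1.2, -0.6]
grip_width: 0.0855
gripper_force: 0.0
```

{"api": "step_arm", "payload": {
  "fingers": [-1,-1,-1,-1,-1,-1,-1,-1,-1,-1],
  "travel": [
    [0,0,0],
    [0,0,0],
    [0,0,0],
    [0,0,0],
    [0,0,0],
    [0,0,0],
    [0,0,0],
    [0,0,0],
    [0,0,0],
    [0,0,0]
  ],
  "twist": [0,0,0,0,0,0,0,0,0,0]
}}

```text
time_s: 87.6
position: [0.5095, 0.1113, 0.1723]
tool_rot: [[-0.088, 0.996, 0.0], [0.996, 0.088, -0.0], [-0.0, 0.0, -1.0]]
ft_force: [0.4, -0.2, -0.2]
grip_width: 0.0857
gripper_force: 0.0
```

{"api": "step_arm", "payload": {
  "fingers": [-1,-1,-1,-1,-1,-1,-1,-1,-1,-1],
  "travel": [
    [0,0,0],
    [0,0,0],
    [0,0,0],
    [0,0,0],
    [0,0,0],
    [0,0,0],
    [0,0,0],
    [0,0,0],
    [0,0,0],
    [0,0,0]
  ],
  "twist": [0,0,0,0,0,0,0,0,0,0]
}}

```text
time_s: 88.85
position: [0.5095, 0.1113, 0.1723]
tool_rot: [[-0.088, 0.996, -0.0], [0.996, 0.088, -0.0], [-0.0, -0.0, -1.0]]
ft_force: [0.4, 0.5, -0.7]
grip_width: 0.0854
gripper_force: 0.0
```

{"api": "step_arm", "payload": {
  "fingers": [-1,-1,-1,-1,-1,-1,-1,-1,-1,-1],
  "travel": [
    [0,0,0],
    [0,0,0],
    [0,0,0],
    [0,0,0],
    [0,0,0],
    [0,0,0],
    [0,0,0],
    [0,0,0],
    [0,0,0],
    [0,0,0]
  ],
  "twist": [0,0,0,0,0,0,0,0,0,0]
}}

```text
time_s: 90.1
position: [0.5095, 0.1113, 0.1723]
tool_rot: [[-0.088, 0.996, 0.0], [0.996, 0.088, -0.0], [-0.0, 0.0, -1.0]]
ft_force: [0.7, 0.7, 0.1]
grip_width: 0.0854
gripper_force: 0.0
```

```bash
cat > sw.py <<'E'
from h import *
print(monitor.observe()["time_s"]); pm=None
for i in range(8):
    im,d=optics.get_image("side"); g=cv2.GaussianBlur(cv2.cvtColor(im,cv2.COLOR_BGR2GRAY).astype(np.float32),(5,5),0)[250:420,200:370]
    C=cal("side"); P=cloud("side",d,d>0,C); w=P[(abs(P[:,0]-.49)<.03)&(P[:,1]>.2)&(P[:,1]<.47)&(P[:,2]>.04)&(P[:,2]<.24)]
    print(len(w),w.mean(0).round(4),w[:,1].min().round(3),w[:,1].max().round(3),"diff",None if pm is None else (abs(g-pm)>12).sum()); pm=g
E
python3 sw.py
```

```text
90.1
581 [0.4776 0.372  0.1644] 0.252 0.412 diff None
676 [0.4778 0.384  0.1607] 0.271 0.426 diff 1061
779 [0.4778 0.3957 0.1584] 0.302 0.439 diff 1015
858 [0.4778 0.4054 0.1582] 0.322 0.445 diff 1142
915 [0.4777 0.4105 0.1572] 0.331 0.45 diff 766
916 [0.4778 0.4105 0.157 ] 0.331 0.451 diff 6
876 [0.4779 0.4064 0.1576] 0.321 0.448 diff 614
803 [0.4778 0.3977 0.1586] 0.3 0.44 diff 1121
```

{"api": "step_arm", "payload": {
  "fingers": [-1,-1,-1,-1,-1,-1,-1,-1,-1,-1],
  "travel": [
    [0,0,0],
    [0,0,0],
    [0,0,0],
    [0,0,0],
    [0,0,0],
    [0,0,0],
    [0,0,0],
    [0,0,0],
    [0,0,0],
    [0,0,0]
  ],
  "twist": [0,0,0,0,0,0,0,0,0,0]
}}

```text
time_s: 91.75
position: [0.5095, 0.1113, 0.1723]
tool_rot: [[-0.088, 0.996, 0.0], [0.996, 0.088, -0.0], [-0.0, 0.0, -1.0]]
ft_force: [-0.1, -0.1, 0.9]
grip_width: 0.0853
gripper_force: 0.0
```

{"api": "step_arm", "payload": {
  "fingers": [-1,-1,-1,-1,-1,-1,-1,-1,-1,-1],
  "travel": [
    [0,0,0],
    [0,0,0],
    [0,0,0],
    [0,0,0],
    [0,0,0],
    [0,0,0],
    [0,0,0],
    [0,0,0],
    [0,0,0],
    [0,0,0]
  ],
  "twist": [0,0,0,0,0,0,0,0,0,0]
}}

```text
time_s: 93.0
position: [0.5095, 0.1113, 0.1723]
tool_rot: [[-0.088, 0.996, -0.0], [0.996, 0.088, 0.0], [0.0, -0.0, -1.0]]
ft_force: [-0.0, -0.8, -0.6]
grip_width: 0.0854
gripper_force: 0.0
```

{"api": "step_arm", "payload": {
  "fingers": [-1,-1,-1,-1,-1,-1,-1,-1,-1,-1],
  "travel": [
    [0,0,0],
    [0,0,0],
    [0,0,0],
    [0,0,0],
    [0,0,0],
    [0,0,0],
    [0,0,0],
    [0,0,0],
    [0,0,0],
    [0,0,0]
  ],
  "twist": [0,0,0,0,0,0,0,0,0,0]
}}

```text
time_s: 94.25
position: [0.5095, 0.1113, 0.1723]
tool_rot: [[-0.088, 0.996, -0.0], [0.996, 0.088, -0.0], [-0.0, -0.0, -1.0]]
ft_force: [-0.5, 0.1, 1.5]
grip_width: 0.0851
gripper_force: 0.0
```

{"api": "step_arm", "payload": {
  "fingers": [-1,-1,-1,-1,-1,-1,-1,-1,-1,-1],
  "travel": [
    [0,0,0],
    [0,0,0],
    [0,0,0],
    [0,0,0],
    [0,0,0],
    [0,0,0],
    [0,0,0],
    [0,0,0],
    [0,0,0],
    [0,0,0]
  ],
  "twist": [0,0,0,0,0,0,0,0,0,0]
}}

```text
time_s: 95.5
position: [0.5095, 0.1113, 0.1723]
tool_rot: [[-0.088, 0.996, -0.0], [0.996, 0.088, 0.0], [0.0, -0.0, -1.0]]
ft_force: [-0.2, 0.8, 0.2]
grip_width: 0.0853
gripper_force: 0.0
```

```bash
sed -i 's/range(8)/range(14)/' sw.py; python3 sw.py
```

```text
95.5
651 [0.4808 0.3556 0.1617] 0.232 0.395 diff None
638 [0.4798 0.3614 0.1627] 0.231 0.403 diff 454
611 [0.4785 0.3695 0.1643] 0.244 0.411 diff 719
618 [0.4781 0.3778 0.1631] 0.265 0.42 diff 735
695 [0.4779 0.3862 0.1602] 0.278 0.43 diff 795
743 [0.4776 0.3945 0.1588] 0.301 0.435 diff 618
778 [0.4772 0.4004 0.1588] 0.311 0.441 diff 572
785 [0.4772 0.4028 0.1589] 0.315 0.444 diff 293
775 [0.4773 0.4015 0.1591] 0.314 0.442 diff 153
743 [0.4774 0.3966 0.1592] 0.306 0.44 diff 563
704 [0.4773 0.389  0.1599] 0.28 0.432 diff 657
632 [0.4776 0.3803 0.1619] 0.272 0.423 diff 727
576 [0.4776 0.3732 0.1651] 0.26 0.412 diff 737
613 [0.4792 0.3648 0.1634] 0.243 0.405 diff 673
```

{"api": "step_arm", "payload": {
  "fingers": [-1,-1,-1,-1,-1,-1,-1,-1,-1,-1],
  "travel": [
    [0,0,0],
    [0,0,0],
    [0,0,0],
    [0,0,0],
    [0,0,0],
    [0,0,0],
    [0,0,0],
    [0,0,0],
    [0,0,0],
    [0,0,0]
  ],
  "twist": [0,0,0,0,0,0,0,0,0,0]
}}

```text
time_s: 97.45
position: [0.5095, 0.1113, 0.1723]
tool_rot: [[-0.088, 0.996, -0.0], [0.996, 0.088, -0.0], [-0.0, -0.0, -1.0]]
ft_force: [-0.2, -0.5, 0.2]
grip_width: 0.0852
gripper_force: 0.0
```

{"api": "step_arm", "payload": {
  "fingers": [-1,-1,-1,-1,-1,-1,-1,-1,-1,-1],
  "travel": [
    [0,0,0],
    [0,0,0],
    [0,0,0],
    [0,0,0],
    [0,0,0],
    [0,0,0],
    [0,0,0],
    [0,0,0],
    [0,0,0],
    [0,0,0]
  ],
  "twist": [0,0,0,0,0,0,0,0,0,0]
}}

```text
time_s: 98.7
position: [0.5095, 0.1113, 0.1723]
tool_rot: [[-0.088, 0.996, -0.0], [0.996, 0.088, 0.0], [0.0, -0.0, -1.0]]
ft_force: [0.0, -0.9, -0.1]
grip_width: 0.0853
gripper_force: 0.0
```

{"api": "step_arm", "payload": {
  "fingers": [-1,-1,-1,-1,-1,-1,-1,-1,-1,-1],
  "travel": [
    [0,0,0],
    [0,0,0],
    [0,0,0],
    [0,0,0],
    [0,0,0],
    [0,0,0],
    [0,0,0],
    [0,0,0],
    [0,0,0],
    [0,0,0]
  ],
  "twist": [0,0,0,0,0,0,0,0,0,0]
}}

```text
time_s: 99.95
position: [0.5095, 0.1113, 0.1723]
tool_rot: [[-0.088, 0.996, 0.0], [0.996, 0.088, 0.0], [-0.0, 0.0, -1.0]]
ft_force: [0.6, 0.3, -0.3]
grip_width: 0.0857
gripper_force: 0.0
```

{"api": "step_arm", "payload": {
  "fingers": [-1,-1,-1,-1,-1,-1,-1,-1,-1,-1],
  "travel": [
    [0,0,0],
    [0,0,0],
    [0,0,0],
    [0,0,0],
    [0,0,0],
    [0,0,0],
    [0,0,0],
    [0,0,0],
    [0,0,0],
    [0,0,0]
  ],
  "twist": [0,0,0,0,0,0,0,0,0,0]
}}

```text
time_s: 101.2
position: [0.5095, 0.1113, 0.1723]
tool_rot: [[-0.088, 0.996, -0.0], [0.996, 0.088, -0.0], [-0.0, -0.0, -1.0]]
ft_force: [-0.3, -0.3, 0.4]
grip_width: 0.0852
gripper_force: 0.0
```

{"api": "step_arm", "payload": {
  "fingers": [-1,-1,-1,-1,-1,-1,-1,-1,-1,-1],
  "travel": [
    [0,0,0],
    [0,0,0],
    [0,0,0],
    [0,0,0],
    [0,0,0],
    [0,0,0],
    [0,0,0],
    [0,0,0],
    [0,0,0],
    [0,0,0]
  ],
  "twist": [0,0,0,0,0,0,0,0,0,0]
}}

```text
time_s: 102.45
position: [0.5095, 0.1113, 0.1723]
tool_rot: [[-0.088, 0.996, -0.0], [0.996, 0.088, -0.0], [-0.0, -0.0, -1.0]]
ft_force: [0.4, 0.8, -0.9]
grip_width: 0.0856
gripper_force: 0.0
```

{"api": "step_arm", "payload": {
  "fingers": [-1,-1,-1,-1,-1,-1,-1,-1,-1,-1],
  "travel": [
    [0,0,0],
    [0,0,0],
    [0,0,0],
    [0,0,0],
    [0,0,0],
    [0,0,0],
    [0,0,0],
    [0,0,0],
    [0,0,0],
    [0,0,0]
  ],
  "twist": [0,0,0,0,0,0,0,0,0,0]
}}

```text
time_s: 103.7
position: [0.5095, 0.1113, 0.1723]
tool_rot: [[-0.088, 0.996, -0.0], [0.996, 0.088, -0.0], [-0.0, -0.0, -1.0]]
ft_force: [-0.1, 0.3, 0.2]
grip_width: 0.0851
gripper_force: 0.0
```

{"api": "step_arm", "payload": {
  "fingers": [-1,-1,-1,-1,-1,-1,-1,-1,-1,-1],
  "travel": [
    [0,0,0],
    [0,0,0],
    [0,0,0],
    [0,0,0],
    [0,0,0],
    [0,0,0],
    [0,0,0],
    [0,0,0],
    [0,0,0],
    [0,0,0]
  ],
  "twist": [0,0,0,0,0,0,0,0,0,0]
}}

```text
time_s: 104.95
position: [0.5095, 0.1113, 0.1723]
tool_rot: [[-0.088, 0.996, 0.0], [0.996, 0.088, -0.0], [-0.0, 0.0, -1.0]]
ft_force: [0.1, -0.0, -0.4]
grip_width: 0.0853
gripper_force: 0.0
```

{"api": "step_arm", "payload": {
  "fingers": [-1,-1,-1,-1,-1,-1,-1,-1,-1,-1],
  "travel": [
    [0,0,0],
    [0,0,0],
    [0,0,0],
    [0,0,0],
    [0,0,0],
    [0,0,0],
    [0,0,0],
    [0,0,0],
    [0,0,0],
    [0,0,0]
  ],
  "twist": [0,0,0,0,0,0,0,0,0,0]
}}

```text
time_s: 106.2
position: [0.5095, 0.1113, 0.1723]
tool_rot: [[-0.088, 0.996, -0.0], [0.996, 0.088, 0.0], [0.0, -0.0, -1.0]]
ft_force: [1.0, 0.3, 0.1]
grip_width: 0.0855
gripper_force: 0.0
```

```bash
sed -i 's/range(14)/range(11)/' sw.py; python3 sw.py
```

```text
106.2
674 [0.4778 0.3842 0.1607] 0.283 0.427 diff None
657 [0.4779 0.381  0.1614] 0.27 0.423 diff 371
624 [0.4778 0.3788 0.1622] 0.272 0.422 diff 409
611 [0.4776 0.3767 0.1638] 0.261 0.418 diff 398
582 [0.4777 0.3749 0.1647] 0.26 0.416 diff 303
574 [0.4777 0.374  0.1652] 0.257 0.413 diff 121
578 [0.4776 0.3734 0.1651] 0.259 0.412 diff 0
577 [0.4779 0.3744 0.1652] 0.256 0.416 diff 59
608 [0.4777 0.376  0.1638] 0.259 0.418 diff 253
623 [0.4777 0.3784 0.1628] 0.267 0.423 diff 380
653 [0.4777 0.3804 0.1613] 0.27 0.423 diff 367
```

{"api": "step_arm", "payload": {
  "fingers": [-1,-1,-1,-1,-1,-1,-1,-1,-1,-1],
  "travel": [
    [0,0,0],
    [0,0,0],
    [0,0,0],
    [0,0,0],
    [0,0,0],
    [0,0,0],
    [0,0,0],
    [0,0,0],
    [0,0,0],
    [0,0,0]
  ],
  "twist": [0,0,0,0,0,0,0,0,0,0]
}}

```text
time_s: 108.0
position: [0.5095, 0.1113, 0.1723]
tool_rot: [[-0.088, 0.996, -0.0], [0.996, 0.088, 0.0], [0.0, -0.0, -1.0]]
ft_force: [-0.7, -0.3, 0.3]
grip_width: 0.0853
gripper_force: 0.0
```

{"api": "step_arm", "payload": {
  "fingers": [-1,-1,-1,-1,-1,-1,-1,-1,-1,-1],
  "travel": [
    [0,0,0],
    [0,0,0],
    [0,0,0],
    [0,0,0],
    [0,0,0],
    [0,0,0],
    [0,0,0],
    [0,0,0],
    [0,0,0],
    [0,0,0]
  ],
  "twist": [0,0,0,0,0,0,0,0,0,0]
}}

```text
time_s: 109.25
position: [0.5095, 0.1113, 0.1723]
tool_rot: [[-0.088, 0.996, 0.0], [0.996, 0.088, -0.0], [-0.0, 0.0, -1.0]]
ft_force: [-0.9, -0.5, 0.5]
grip_width: 0.0856
gripper_force: 0.0
```

{"api": "step_arm", "payload": {
  "fingers": [-1,-1,-1,-1,-1,-1,-1,-1,-1,-1],
  "travel": [
    [0,0,0],
    [0,0,0],
    [0,0,0],
    [0,0,0],
    [0,0,0],
    [0,0,0],
    [0,0,0],
    [0,0,0],
    [0,0,0],
    [0,0,0]
  ],
  "twist": [0,0,0,0,0,0,0,0,0,0]
}}

```text
time_s: 110.5
position: [0.5095, 0.1113, 0.1723]
tool_rot: [[-0.088, 0.996, -0.0], [0.996, 0.088, -0.0], [-0.0, -0.0, -1.0]]
ft_force: [-0.1, 0.1, 0.5]
grip_width: 0.0854
gripper_force: 0.0
```

{"api": "step_arm", "payload": {
  "fingers": [-1,-1,-1,-1,-1,-1,-1,-1,-1,-1],
  "travel": [
    [0,0,0],
    [0,0,0],
    [0,0,0],
    [0,0,0],
    [0,0,0],
    [0,0,0],
    [0,0,0],
    [0,0,0],
    [0,0,0],
    [0,0,0]
  ],
  "twist": [0,0,0,0,0,0,0,0,0,0]
}}

```text
time_s: 111.75
position: [0.5095, 0.1113, 0.1723]
tool_rot: [[-0.088, 0.996, 0.0], [0.996, 0.088, -0.0], [-0.0, 0.0, -1.0]]
ft_force: [0.2, -0.2, 0.9]
grip_width: 0.0855
gripper_force: 0.0
```

{"api": "step_arm", "payload": {
  "fingers": [-1,-1,-1,-1,-1,-1,-1,-1,-1,-1],
  "travel": [
    [0,0,0],
    [0,0,0],
    [0,0,0],
    [0,0,0],
    [0,0,0],
    [0,0,0],
    [0,0,0],
    [0,0,0],
    [0,0,0],
    [0,0,0]
  ],
  "twist": [0,0,0,0,0,0,0,0,0,0]
}}

```text
time_s: 113.0
position: [0.5095, 0.1113, 0.1723]
tool_rot: [[-0.088, 0.996, -0.0], [0.996, 0.088, 0.0], [0.0, -0.0, -1.0]]
ft_force: [-0.7, 0.6, -0.9]
grip_width: 0.0853
gripper_force: 0.0
```

{"api": "step_arm", "payload": {
  "fingers": [-1,-1,-1,-1,-1,-1,-1,-1,-1,-1],
  "travel": [
    [0,0,0],
    [0,0,0],
    [0,0,0],
    [0,0,0],
    [0,0,0],
    [0,0,0],
    [0,0,0],
    [0,0,0],
    [0,0,0],
    [0,0,0]
  ],
  "twist": [0,0,0,0,0,0,0,0,0,0]
}}

```text
time_s: 114.25
position: [0.5095, 0.1113, 0.1723]
tool_rot: [[-0.088, 0.996, 0.0], [0.996, 0.088, -0.0], [-0.0, 0.0, -1.0]]
ft_force: [0.5, -0.1, -0.5]
grip_width: 0.0854
gripper_force: 0.0
```

{"api": "step_arm", "payload": {
  "fingers": [-1,-1,-1,-1,-1,-1,-1,-1,-1,-1],
  "travel": [
    [0,0,0],
    [0,0,0],
    [0,0,0],
    [0,0,0],
    [0,0,0],
    [0,0,0],
    [0,0,0],
    [0,0,0],
    [0,0,0],
    [0,0,0]
  ],
  "twist": [0,0,0,0,0,0,0,0,0,0]
}}

```text
time_s: 115.5
position: [0.5095, 0.1113, 0.1723]
tool_rot: [[-0.088, 0.996, -0.0], [0.996, 0.088, 0.0], [0.0, -0.0, -1.0]]
ft_force: [-1.1, 1.0, -0.2]
grip_width: 0.085
gripper_force: 0.0
```

{"api": "step_arm", "payload": {
  "fingers": [-1,-1,-1,-1,-1,-1,-1,-1,-1,-1],
  "travel": [
    [0,0,0],
    [0,0,0],
    [0,0,0],
    [0,0,0],
    [0,0,0],
    [0,0,0],
    [0,0,0],
    [0,0,0],
    [0,0,0],
    [0,0,0]
  ],
  "twist": [0,0,0,0,0,0,0,0,0,0]
}}

```text
time_s: 116.75
position: [0.5095, 0.1113, 0.1723]
tool_rot: [[-0.088, 0.996, 0.0], [0.996, 0.088, 0.0], [0.0, 0.0, -1.0]]
ft_force: [0.0, 0.9, -0.1]
grip_width: 0.0855
gripper_force: 0.0
```

{"api": "step_arm", "payload": {
  "fingers": [-1,-1,-1,-1,-1,-1,-1,-1,-1,-1],
  "travel": [
    [0,0,0],
    [0,0,0],
    [0,0,0],
    [0,0,0],
    [0,0,0],
    [0,0,0],
    [0,0,0],
    [0,0,0],
    [0,0,0],
    [0,0,0]
  ],
  "twist": [0,0,0,0,0,0,0,0,0,0]
}}

```text
time_s: 118.0
position: [0.5095, 0.1113, 0.1723]
tool_rot: [[-0.088, 0.996, 0.0], [0.996, 0.088, 0.0], [0.0, 0.0, -1.0]]
ft_force: [0.3, 0.4, -0.1]
grip_width: 0.0854
gripper_force: 0.0
```

```bash
python3 sw.py
```

```text
118.0
632 [0.4778 0.3796 0.1618] 0.271 0.422 diff None
635 [0.4778 0.3794 0.162 ] 0.271 0.422 diff 0
639 [0.4778 0.379  0.1623] 0.269 0.42 diff 0
639 [0.4777 0.3792 0.1619] 0.272 0.422 diff 0
635 [0.4778 0.3794 0.162 ] 0.271 0.422 diff 0
633 [0.4779 0.3793 0.1624] 0.27 0.422 diff 0
637 [0.4778 0.3793 0.1619] 0.265 0.42 diff 0
638 [0.4779 0.3792 0.1625] 0.271 0.421 diff 0
640 [0.4778 0.379  0.1619] 0.271 0.424 diff 0
633 [0.4779 0.3794 0.1619] 0.272 0.421 diff 0
640 [0.4778 0.3791 0.162 ] 0.268 0.421 diff 0
```

```bash
python3 -c "
from rig import close_job
print(close_job())"
```

```text
the job is handed in; nothing more can be done
None
```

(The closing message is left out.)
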